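# Clamp a gel cassette and set the thumbscrew a quarter turn off its seat

### The job

Take the gel cassette off the leaning drain stand and stand it on its long edge in the clamp slot of the rack (the slot beside the thumbscrew), lowered all the way to the slot floor, not dropped, and let go of it. Then turn the thumbscrew clockwise until it seats, and back it off a quarter turn so that the glass is not strained. Finish still gripping the thumbscrew's wings there so that it cannot creep; do not disturb the timer, beaker or dish.

Things in the scene. Friction and masses are not known exactly. Their poses are not given: they have to be found in the camera images.
- cassette_mid (a point): centre of the loose gel cassette, a slab of two glass plates in a grey frame: 9 mm thick (x axis), 100 long (y), 90 high (z: edges 45 mm above and below this point), about 0.12 kg. It starts leaning on the stand, its upper long edge tipped 0.5 rad (29 deg) from upright towards the robot. The upper 30 mm is free on both faces: pinch it across the thickness, gripper tilted along the slab.
- cassette: the same loose gel cassette; origin in the middle of its lower long edge, axes as for its centre
- stand: fixed white drain stand, base 90x110 mm, 85 mm high; origin at its underside's centre, z up. The cassette leans to the stand's -x side on two rails at y = +-41 mm (14 mm wide, up to 57 mm along the slab from its lower edge); an 8 mm lip keeps the lower edge. Between the rails it is open above the lowest 12 mm. The cassette comes out by sliding up along its own height.
- rack: fixed white rack; origin at its underside below the clamp slot; x across the slots (positive away from the robot), y along them (positive left), z up. Base 10 mm thick = slot floor; clamp slot walls reach z = 44 mm, their outward-flared lips z = 52 mm; end cheeks of the clamp slot at y = +-56 mm. A second, plain slot at x = +50 mm already holds a like cassette, fixed, its top at z = 100 mm. The thumbscrew stands at y = -105 mm.
- slot (a point): point on the floor of the clamp slot (rack x = 0, y = 0, z = 10 mm), axes as the rack. The slot's fixed wall face is at x = +5 mm; its moving metal jaw's face is at x = -5 mm minus 2 mm per rad of thumbscrew opening: at the start the slot is 12.4 to 14.8 mm wide, its mid-line at x = -1 mm per rad; 10 mm wide with the screw seated. Flared lips at the top (z 44 to 52 mm) widen the mouth by 5 mm a side.
- thumbscrew (a joint): angle of the upright thumbscrew in rad: 0 = seated (firm stop that gives a few hundredths of a rad, fully clockwise seen from above), grows as it is backed off counter-clockwise, ends at 2.8; starts between 1.2 and 2.4. It stays where it is left (friction about 0.05 N m) and does not rise or sink as it turns.
- wing_grip (a point): point on the thumbscrew's vertical axis at the height to grip, 78 mm above the bench (rack x = 0, y = -105 mm). The steel wing bar is 48 mm long (this point's x axis), 11 mm thick (its y axis: pinch here), from 61 to 89 mm above the bench. It lies along the rack's x axis when seated and turns with the joint. Screw block and lock nut below it reach 57 mm.
- wing_head: the wing bar as a part; origin on its axis, 18 mm below the grip point, same axes
- timer_mid (a point): bystander: white bench timer, 38x62x58 mm, half-way up
- beaker_mid (a point): bystander: small glass beaker, 50 mm wide, 56 mm high, half-way up
- dish_mid (a point): bystander: shallow round petri dish, 63 mm wide, 14 mm high, half-way up

How it is judged:
On the way, in this order (a step that is already met when the one before it is completed fails the run):
1. the cassette stands on the floor of the clamp slot, let go (x of cassette_mid in the frame of rack between -0.014 and 0.012 m and y of cassette_mid in the frame of rack between -0.01 and 0.01 m and z of cassette_mid in the frame of rack between 0.051 and 0.0585 m and angle between the x axis of cassette_mid and the x axis of rack, either way round below 0.2 rad and contact force between the fingers and cassette below 0.2 N), for 0.2 s.
2. the thumbscrew is turned until it seats, the cassette still in the slot (all of step 1 and value of joint thumbscrew below 0.06 rad), for 0.1 s.
At the end, for the whole second after the job is handed in: Cassette on the clamp slot's floor (centre within 4 mm of its height, 10 mm of mid-length), upright and along the slot within 0.2 rad, untouched by the fingers; thumbscrew, after seating, at rest 1.57 +- 0.25 rad backed off, its wings still gripped with over 2 N (all of step 1 and value of joint thumbscrew between 1.3208 and 1.8208 rad and velocity of joint thumbscrew between -0.1 and 0.1 rad/s and contact force between the fingers and wing_head above 2 N); the arm keeps its last pose, push and grip.
It fails at once if the timer is pushed more than 30 mm away (distance of timer_mid from where it was at the start of the episode above 0.03 m).
It fails at once if the beaker is pushed more than 30 mm away (distance of beaker_mid from where it was at the start of the episode above 0.03 m).
It fails at once if the dish is pushed more than 30 mm away (distance of dish_mid from where it was at the start of the episode above 0.03 m).
It fails at once if the cassette is dropped (moves faster than 0.7 m/s out of the fingers) (contact force between the fingers and cassette below 0.05 N and linear speed of cassette above 0.7 m/s).
It also fails if it takes over 61 s, if anything falls off the work surface, if the arm or the gripper's body presses on something with over 40 N, if the wrist force passes 120 N, or if a joint passes its speed limit or range.

### The arm

A 6-joint arm with a two-finger parallel gripper is mounted at the origin on a cart in front of the work surface, level with it; the furniture and walls round the work are solid. World frame = base frame: x ahead of the robot, y to its left, z up, the work surface at z = 0. Lengths are in m, angles in rad, forces in N, time in s.
With the tool pointing down it reaches from about 0.4 to 0.825 m from the base axis. Payload 7 kg.
Tool frame: the origin (TCP) lies between the finger pads; the fingertips stand 17 mm ahead of it and the grasp point (between the pads) lies 2 mm behind it; x points along the fingers, z is the direction in which the jaws open and shut, and the axes are right-handed (so a half turn about x gives the same grasp; the last joint's range is limited). The gripper opens to 88 mm and grips with 3 to 60 N. Pads are 19 mm wide; open, the fingers measure 130 mm over their backs; the gripper's body (78 mm by 193 mm) begins 47 mm behind the grasp point.
Start: joints at [1.545, 0.359, 0.012, 0, -1.224, -0.288], TCP at [0.208, 0.642, 0.215] pointing down, gripper open.
Joint ranges: [-3.07, 3.07], [-1.43, 2.12], [-1.02, 1.25], [-3.03, 1.67], [-3.05, -0], [-3.03, 3.03]. Speed limits (rad/s): [2.39, 2.39, 3.01, 3.14, 3.14, 3.14].

### API

Orientations are given as [roll, pitch, yaw] about the fixed x, y, z axes, in that order (R = Rz(yaw) Ry(pitch) Rx(roll)).
In Python, from station import * gives the robot as it stands.
- The arm moves only by the tool step_arm, never from a script. Its argument "deltas" is a list of rows, each a list of 5 numbers: the shift along the tool's x, y, z in cm, then the turn about the tool's x in degrees, then the closure, from 0 (fully open) to 1 (shut). In form: [[dx, dy, dz, roll, fingers], ...]. A call has exactly 10 rows; each row is the pose to reach, as a shift and turn from the pose commanded when the call began, along the tool's axes at that moment; what a row does not reach only later rows make up. A row lasts 1/12 s, in which the tool goes at most 41.7 mm and 7.16 degrees, less where a joint would pass 70% of its speed; a pose out of reach is approached as far as the arm can. A call with a gripper value outside its range is refused whole. The fingers move at their own pace and stop on an object; "squeeze" is the grip in N (left out, the last holds). Time passes only in rows, so rows that repeat a pose let the fingers close, or fill a call up. It gives the time, the measured TCP pose, the force and the opening at its end, in the units of the state.
- get_state(): the state, without advancing time (a new reading comes with each control period).
- grab_frame(name): name is "side" or "top"; returns a dict with "pixels" (400x640x3 uint8, red, green, blue), "range_z" (400x640 float32, m along the optical axis (not along the pixel's ray), 0 where there is no reading), "fx", "fy", "cx", "cy" (pixels), "k1" (the pictures are not rectified: a ray, as slopes to the right and down, at radius r is drawn at 1 + k1 r^2 times it, then the intrinsics apply), "view" (4x4, takes a point from world to camera coordinates). Camera axes: x right, y down, z forward; pixel columns grow to the right and rows downward; lengths in m; the calibration is good to about 2 mm. A picture is of the moment at which its call begins.
- job_done(): hands the job in, once; it reports no verdict.
Trained networks look in the newest picture that a camera, given by its name, has taken for a name from the list of things; names that differ only in an ending like _2 or _b are one class to them, and where a whole thing is asked for, a point or a joint stands for the part that bears it (a point fixed in the world has none). Each returns a list of dicts, best first, with "conf" (0 to 1); they miss things now and then, are a little off and sometimes report something else, mostly with a low value. They report only what shows in the picture. A call takes as long as a camera call.
- boxes_of(thing, camera): "extent" ([left, top, right, bottom] in pixels, round what is visible of it).
- masks_of(thing, camera): "mask" (400x640 bool, what is visible of it) and "extent" ([left, top, right, bottom] in pixels, round what is visible of it).
The state is a dict: "t": time; "q": joint angles; "qd": joint speeds; "joint_efforts": joint torques, N m; "eef_pos": TCP position; "ee_rot": TCP orientation; "force": force on the tool from outside, world axes, zero at the start; "moment": the same for the moment, N m; "width": finger opening in m.
Only numpy, scipy, OpenCV 4.12 (cv2) and the standard library are available. Lean on these libraries where they do the work, as an engineer would, in place of code of your own. Each camera call takes 0.05 s, during which the arm holds its last target.

## Working session

There is one attempt and no reset: what is moved stays moved. The work goes in short steps, Python scripts to look and compute and a tool call to move; the robot and the scene stay as the last step left them, time stands still between calls to the robot, and variables do not carry over. Pictures are saved under pics/ and viewed, and the job is handed in when it is done.

Besides the shell and the picture viewer there is one more tool, called after "Emit:" as name(argument=value, ...), one argument or row to a line, values as JSON. step_arm: Moves the arm, as the interface text tells. Its arguments: {"type":"object","properties":{"deltas":{"type":"array"},"squeeze":{"type":"number"}},"required":["deltas"]}

```bash
mkdir -p pics; ls
python3 - <<'E'
from station import *
import cv2,numpy as np
print(get_state())
for n in ("side","top"):
    f=grab_frame(n); cv2.imwrite(f"pics/{n}0.png",f["pixels"][:,:,::-1]); np.savez(f"pics/{n}0.npz",**f)
    print(n,f["fx"],f["fy"],f["cx"],f["cy"],f["k1"],np.round(f["view"],3).tolist())
    for th in ["cassette","stand","rack","wing_head","timer_mid","beaker_mid","dish_mid"]:
        print(th,[(round(d["conf"],2),[int(v) for v in d["extent"]]) for d in boxes_of(th,n)][:3])
print(get_state()["t"])
E
```

```text
pics
{'t': 0.0, 'q': array([ 1.54504897e+00,  3.59409382e-01,  1.11064742e-02, -3.84819854e-04,
       -1.22411274e+00, -2.88062288e-01]), 'qd': array([ 3.27284247e-05, -2.04442922e-03, -6.50659814e-04, -4.24276372e-04,
       -7.61079341e-04,  1.21760681e-03]), 'joint_efforts': array([-1.92182000e-03, -5.82713342e+01,  2.93054974e+01,  6.99724361e+00,
        6.81298159e-03, -1.70704088e-04]), 'eef_pos': array([0.20824446, 0.6415533 , 0.21402264]), 'ee_rot': array([ 0.06830043,  1.56913707, -1.81643659]), 'force': array([ 0.70468145,  0.23354955, -0.06519257]), 'moment': array([-0.00799088, -0.02932046,  0.01858008]), 'width': 0.0874790338984757}
side 447.40153540699316 447.40153540699316 317.09782005393214 195.48850207012478 -0.11579359424057813 [[0.963, 0.27, 0.016, -0.468], [0.226, -0.77, -0.597, -0.146], [-0.148, 0.578, -0.802, 1.339], [0.0, 0.0, 0.0, 1.0]]
cassette [(0.6, [316, 206, 351, 259]), (0.54, [298, 122, 356, 180])]
stand [(0.66, [309, 223, 357, 273]), (0.66, [312, 203, 348, 258])]
rack [(0.75, [300, 120, 354, 179])]
wing_head [(0.49, [308, 144, 317, 164])]
timer_mid [(0.77, [335, 185, 361, 214]), (0.21, [316, 203, 348, 259])]
beaker_mid [(0.8, [260, 195, 278, 219]), (0.52, [309, 144, 317, 163])]
dish_mid [(0.96, [216, 294, 245, 322])]
top 510.49425992257994 510.49425992257994 324.3044156639261 195.62476224672116 -0.10055799125014975 [[-0.024, -1.0, 0.01, -0.11], [-0.991, 0.022, -0.129, 0.522], [0.129, -0.013, -0.992, 1.531], [0.0, 0.0, 0.0, 1.0]]
cassette [(0.56, [332, 161, 364, 182])]
stand [(0.86, [325, 158, 365, 192]), (0.2, [289, 166, 314, 187])]
rack [(0.7, [218, 185, 282, 228]), (0.55, [329, 166, 361, 185])]
wing_head [(0.63, [263, 207, 280, 216])]
timer_mid [(0.53, [291, 167, 309, 183])]
beaker_mid [(0.76, [322, 226, 342, 244])]
dish_mid [(0.54, [412, 222, 428, 245])]
0.8
```

View images.

Run:
```python
import cv2
a=cv2.imread("pics/side0.png"); b=cv2.imread("pics/top0.png")
cv2.imwrite("pics/side0z.png",cv2.resize(a[100:300,190:390],None,fx=3,fy=3,interpolation=cv2.INTER_CUBIC))
cv2.imwrite("pics/top0z.png",cv2.resize(b[130:270,200:440],None,fx=3.3,fy=3.3,interpolation=cv2.INTER_CUBIC))
```

```text
(no output)
```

View pics/side0.png

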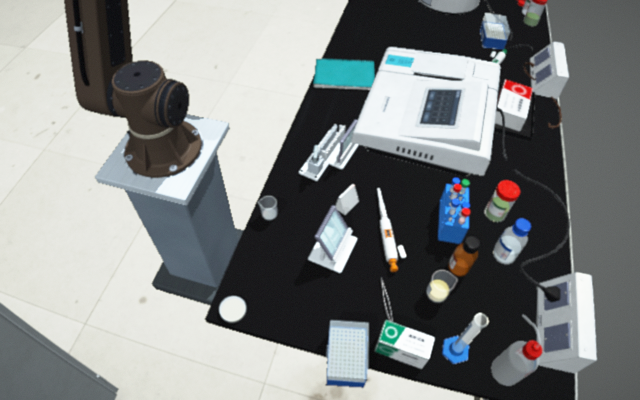

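View pics/side0z.png

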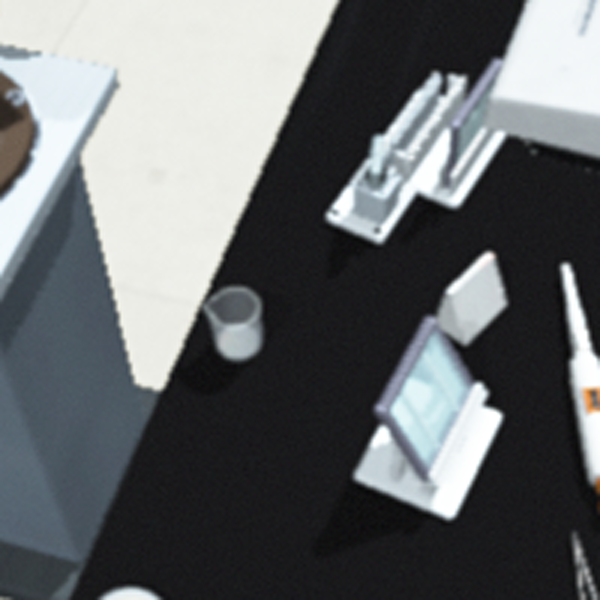

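View pics/top0z.png

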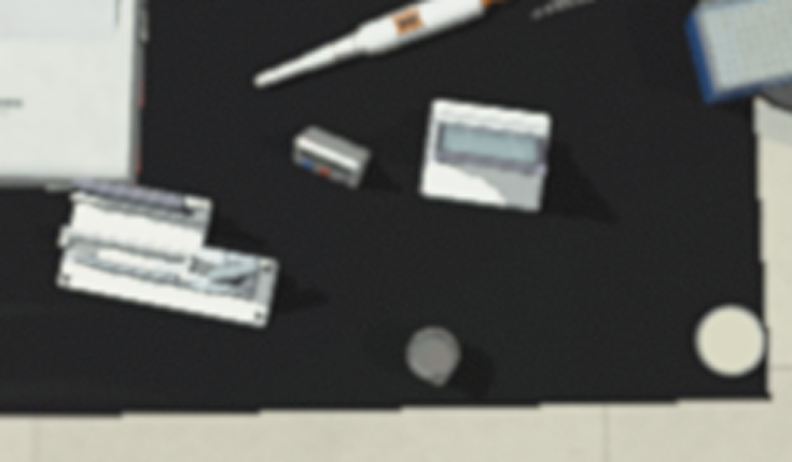

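View pics/top0.png

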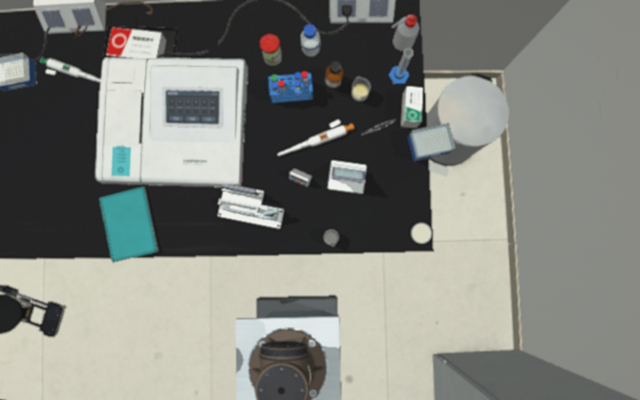

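```bash
cat > h.py <<'E'
import numpy as np, cv2
def load(n): return {k:v for k,v in np.load(f"pics/{n}.npz").items()}
def K(f): return np.array([[f["fx"],0,f["cx"]],[0,f["fy"],f["cy"]],[0,0,1]],float)
def cloud(f,box=None):
    "returns world pts HxWx3 (nan no reading)"
    H,W=f["range_z"].shape
    u,v=np.meshgrid(np.arange(W),np.arange(H))
    p=cv2.undistortPoints(np.stack([u,v],-1).reshape(-1,1,2).astype(np.float64),K(f),np.array([float(f["k1"]),0,0,0])).reshape(H,W,2)
    z=f["range_z"].astype(float); z=np.where(z>0,z,np.nan)
    c=np.dstack([p[...,0]*z,p[...,1]*z,z])
    T=np.linalg.inv(f["view"])
    return c@T[:3,:3].T+T[:3,3]
def project(f,P):
    P=np.atleast_2d(P); V=f["view"]
    r,_=cv2.Rodrigues(V[:3,:3]); q,_=cv2.projectPoints(P.astype(float),r,V[:3,3].copy(),K(f),np.array([float(f["k1"]),0,0,0]))
    return q.reshape(-1,2)
E
python3 - <<'E'
from h import *
np.set_printoptions(precision=3,suppress=True)
for n,bx in (("top0",{"rack":(212,180,290,232),"stand":(322,155,372,197),"timer":(285,164,314,189),"beaker":(318,222,345,248),"dish":(408,220,433,246)}),("side0",{"rack":(295,115,360,182),"stand":(305,200,362,276)})):
    f=load(n); C=cloud(f)
    print(n, "table z", np.nanmedian(C[(200 if n[0]=='t' else 250):(215 if n[0]=='t' else 280),(375 if n[0]=='t' else 255):(400 if n[0]=='t' else 290)],axis=(0,1)), (f["range_z"]==0).mean())
    for k,(l,t,r,b) in bx.items():
        P=C[t:b,l:r].reshape(-1,3); P=P[P[:,2]>0.006]
        print(k,len(P),np.percentile(P,[1,50,99],axis=0).tolist())
E
```

```text
top0 table z [ 0.483 -0.318 -0.001] 0.00408203125
rack 1860 [[0.43112025880643623, 0.01287419368954551, 0.0061612194337234685], [0.49638713954177127, 0.12455319948239083, 0.016733730429122406], [0.5642675851640099, 0.2111082080792167, 0.10365322908698774]]
stand 846 [[0.5344359250032538, -0.2537755042585665, 0.006127335145144996], [0.5729876425589266, -0.19343277684575988, 0.044552821282668464], [0.6397849175270215, -0.13456652434154515, 0.11921624818957156]]
timer 241 [[0.5534402399361676, -0.08063129677252222, 0.006267753439284718], [0.5783993622211538, -0.04805828259102721, 0.03741840551063458], [0.6201717885871033, -0.007576094903195666, 0.062153613933724594]]
beaker 78 [[0.3667648222303697, -0.17625912877383895, 0.006031385261177453], [0.3968177985412672, -0.14288692131418185, 0.048606012126942044], [0.43707038038864027, -0.10570811932534711, 0.05999584205007852]]
dish 317 [[0.3701963545751074, -0.4479129215820672, 0.006238885019738882], [0.3985913275997883, -0.41914960941533397, 0.012730035322558342], [0.43234954972555434, -0.3896977228278741, 0.01993506425175493]]
side0 table z [ 0.448 -0.281 -0.001] 0.0041875
rack 1729 [[0.43543450046378673, 0.011032517025928668, 0.006274439476030844], [0.5013907922701244, 0.10155732971177989, 0.0388914289267408], [0.5692728578612486, 0.19666997063269853, 0.10113262185654748]]
stand 1782 [[0.5384396727055211, -0.25059432360477946, 0.0061202247268452555], [0.5823087680999136, -0.20270397130567652, 0.049955017885073116], [0.6275909026780134, -0.04802839723310237, 0.11641148179219953]]
```

Run:
```python
from h import *
from scipy.optimize import least_squares
np.set_printoptions(precision=4,suppress=True)
R={}
for n,(l,t,r,b),(l2,t2,r2,b2) in (("top0",(212,180,290,232),(322,155,372,197)),("side0",(295,115,360,182),(305,200,362,276))):
    C=cloud(load(n)); R[n]=(C[t:b,l:r].reshape(-1,3),C[t2:b2,l2:r2].reshape(-1,3))
def sdf(q,half):
    d=np.abs(q)-half; o=np.linalg.norm(np.maximum(d,0),axis=1); i=np.minimum(d.max(1),0); return o+i
for src in (["top0"],["side0"],["top0","side0"]):
    P=np.vstack([R[s][0] for s in src]); P=P[~np.isnan(P[:,2])]
    P=P[(P[:,2]>0.07)&(P[:,2]<0.11)&(P[:,0]>0.50)&(P[:,0]<.57)]
    def res(p):
        c,s=np.cos(p[2]),np.sin(p[2]); d=P[:,:2]-p[:2]
        q=np.c_[c*d[:,0]+s*d[:,1],-s*d[:,0]+c*d[:,1],P[:,2]-.055]
        return sdf(q,np.array([.0045,.05,.045]))
    s=least_squares(res,[.545,.135,-.14],loss="soft_l1",f_scale=.002)
    p=s.x; c,s_=np.cos(p[2]),np.sin(p[2])
    print(src,len(P),"fixedcass",p,"rms",np.sqrt(np.median(res(p)**2)),"slot",p[:2]-.05*np.array([c,s_]), "screw",p[:2]-.05*np.array([c,s_])+.105*np.array([s_,-c]))
    # wing pts
    Q=np.vstack([R[s][0] for s in src]); sc=p[:2]-.05*np.array([c,s_])+.105*np.array([s_,-c])
    W=Q[(np.abs(Q[:,:2]-sc).max(1)<.05)&(Q[:,2]>.065)&(Q[:,2]<.1)]
    if len(W)>3:
        w=W[:,:2]-W[:,:2].mean(0); u,S,vt=np.linalg.svd(w); print(" wing",len(W),W.mean(0),"dir",vt[0],"ang-rackx",np.arctan2(vt[0][1],vt[0][0])-p[2],S)
    # base
    B=Q[(Q[:,2]>.007)&(Q[:,2]<.014)]
    rect=cv2.minAreaRect(B[:,:2].astype(np.float32)); print(" base",len(B),rect)
# cassette in stand: slab fit
for src in (["top0"],["side0"],["top0","side0"]):
    P=np.vstack([R[s][1] for s in src]); P=P[(P[:,2]>.03)&(P[:,1]<-.125)]
    x=P
    def res(p):
        c,s=np.cos(p[3]),np.sin(p[3]); a=p[4]
        yx=np.array([c,s,0]);yy=np.array([-s,c,0]);zz=np.array([0,0,1.])
        u=-np.sin(a)*yx+np.cos(a)*zz; n=np.cos(a)*yx+np.sin(a)*zz
        d=P-p[:3]
        return np.r_[sdf(np.c_[d@n,d@yy,d@u],np.array([.0045,.05,.045])),(a-.5)/20]
    s=least_squares(res,[.58,-.19,.065,-.1,.5],loss="soft_l1",f_scale=.002)
    print(src,len(P),"cassette mid",s.x,np.median(np.abs(res(s.x))))
```

```text
['top0'] 291 fixedcass [ 0.5488  0.1481 -0.2375] rms 0.0035373096474727523 slot [0.5002 0.1598] screw [0.4754 0.0578]
 wing 71 [0.4684 0.0396 0.0857] dir [0.071  0.9975] ang-rackx 1.7372381132776937 [0.1182 0.0666]
 base 711 ((0.4957709312438965, 0.1089368611574173), (0.24089504778385162, 0.15665972232818604), 88.8402099609375)
['side0'] 285 fixedcass [ 0.5484  0.1297 -0.2308] rms 0.002946855098694198 slot [0.4998 0.1411] screw [0.4757 0.0389]
 wing 77 [0.4708 0.0326 0.0831] dir [ 0.1573 -0.9875] ang-rackx -1.1819465598428645 [0.1362 0.0299]
 base 386 ((0.49828776717185974, 0.10156959295272827), (0.198795348405838, 0.10395177453756332), 77.77326202392578)
['top0', 'side0'] 576 fixedcass [ 0.549   0.1393 -0.2182] rms 0.003897570122376393 slot [0.5002 0.1502] screw [0.4774 0.0477]
 wing 154 [0.4719 0.0379 0.0845] dir [-0.4198 -0.9076] ang-rackx -1.785783647711733 [0.2347 0.1358]
 base 1097 ((0.4957709312438965, 0.1089368611574173), (0.24089504778385162, 0.15665972232818604), 88.8402099609375)
['top0'] 502 cassette mid [ 0.5805 -0.1918  0.0756 -0.1554  0.6009] 0.0019801226604232464
['side0'] 1204 cassette mid [ 0.5783 -0.1956  0.0743 -0.1701  0.5329] 0.001250144579216064
['top0', 'side0'] 1706 cassette mid [ 0.5783 -0.1957  0.0746 -0.1703  0.5394] 0.0014153633647933702
```

Run:
```python
import cv2
a=cv2.imread("pics/side0.png"); b=cv2.imread("pics/top0.png")
def z(im,l,t,r,bb,s,n):
    o=cv2.resize(im[t:bb,l:r],None,fx=s,fy=s,interpolation=cv2.INTER_CUBIC)
    for x in range(l,r,10): cv2.putText(o,str(x),(int((x-l+.5)*s),10),0,.35,(0,255,255)); cv2.line(o,(int((x-l+.5)*s),12),(int((x-l+.5)*s),18),(0,255,255))
    for y in range(t,bb,10): cv2.putText(o,str(y),(0,int((y-t+.5)*s)),0,.35,(0,255,255)); cv2.line(o,(22,int((y-t+.5)*s)),(28,int((y-t+.5)*s)),(0,255,255))
    cv2.imwrite(n,o)
z(b,212,176,292,236,10,"pics/t_rack.png"); z(a,292,110,366,184,8,"pics/s_rack.png"); z(b,320,150,376,200,12,"pics/t_st.png"); z(a,300,196,366,280,7,"pics/s_st.png")
```

```text
(no output)
```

View pics/t_rack.png

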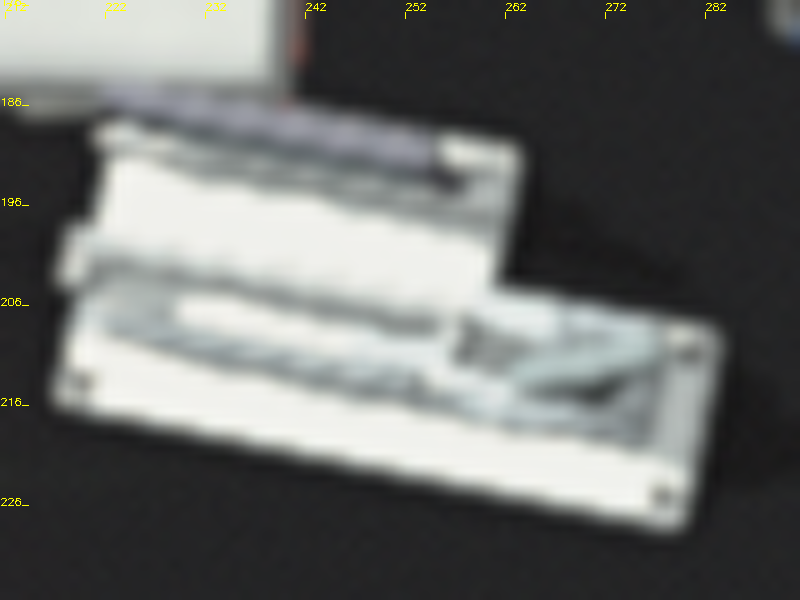

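View pics/s_rack.png

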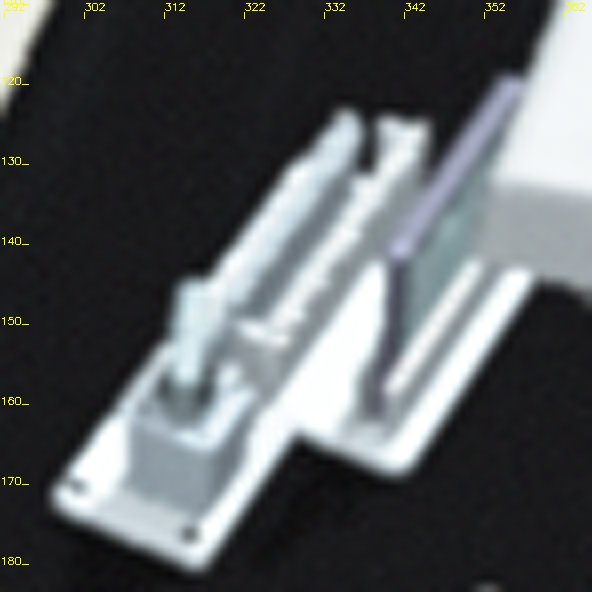

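View pics/t_st.png

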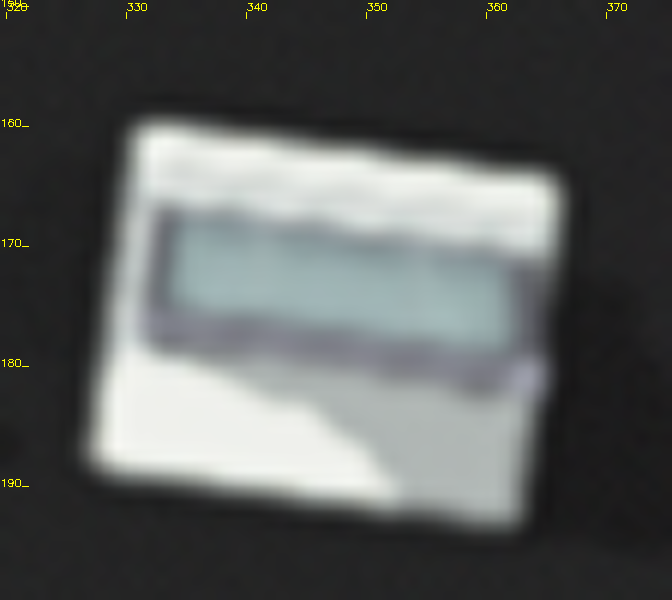

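View pics/s_st.png

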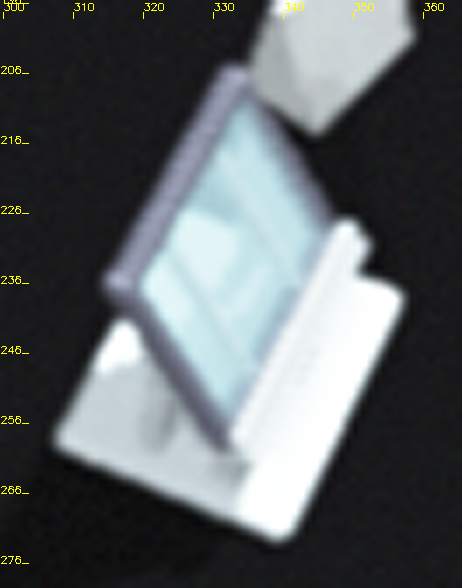

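```bash
cat > fit.py <<'E'
from h import *
from scipy.optimize import least_squares
np.set_printoptions(precision=4,suppress=True)
S=load("side0");T=load("top0")
print("campos",np.linalg.inv(S["view"])[:3,3],np.linalg.inv(T["view"])[:3,3])
def W(p,q):
    c,s=np.cos(p[2]),np.sin(p[2]); return np.array([p[0]+c*q[0]-s*q[1],p[1]+s*q[0]+c*q[1],q[2]])
def rackpts(b):
    x0,x1,x2,y0,y2=b
    return [(S,(50e-3,-.05,.1),(341.5,140.1)),(S,(.05,.05,.1),(355.3,120.1)),(T,(.05,-.05,.1),(255.3,190.8)),(T,(.05,.05,.1),(222,185.2)),
     (T,(x0,y0,.007),(279.7,228.7)),(S,(x0,y0,.007),(298,171.4)),(T,(x1,y0,.007),(283.7,208)),(S,(x1,y0,.007),(316.5,181)),
     (S,(x2,y2,.007),(342.1,168.9)),(T,(x2,y2,.007),(263.7,190)),(S,(x1,y2,.007),(329,163.5)),(T,(x1,y2,.007),(261,204)),
     (S,(0,-.105,.089),(316.2,145.5)), (T,(x0,-y0-.07,.007),(216.7,215.8)),]
def res(p):
    return np.concatenate([(project(f,W(p,q))[0]-uv) for f,q,uv in rackpts(p[3:8]) if not(uv==(216.7,215.8))]+[project(T,W(p,(p[3],p[8],.007)))[0]-(216.7,215.8)])
s=least_squares(res,[.5,.14,-.2,-.04,.04,.08,-.13,-.06,.07],loss="soft_l1",f_scale=1)
print("rack",s.x); print(res(s.x).reshape(-1,2)); np.save("rack.npy",s.x[:3])
print("slot",W(s.x,(0,0,.01)),"screw",W(s.x,(0,-.105,.078)))
# stand+cassette
def cas(p,q):  # p: x,y,z,yaw,tilt ; q local
    a=p[4]; v=np.array([q[0]*np.cos(a)-q[2]*np.sin(a),q[1],q[0]*np.sin(a)+q[2]*np.cos(a)])
    w=W((p[0],p[1],p[3]),v); w[2]+=p[2]; return w
st=[(T,(.045,.055),(330.75,159.5)),(T,(.045,-.055),(366.2,164.1)),(T,(-.045,-.055),(363,193.5)),(T,(-.045,.055),(327,188.4)),(S,(-.045,-.055),(307.4,258.6)),(S,(.045,-.055),(339.9,272.6)),(S,(.045,.055),(357.1,237.4))]
cp=[(S,(0,-.05,.045),(316.2,235.9)),(S,(0,.05,.045),(333.4,205.9)),(T,(0,.05,.045),(331.75,176.8)),(T,(0,-.05,.045),(363.4,181))]
def res2(p):
    r=[project(f,W(p[:3],(*q,p[3])))[0]-uv for f,q,uv in st]
    cw=[p[4],p[5],p[6],p[2],p[7]]
    r+=[project(f,cas(cw,q))[0]-uv for f,q,uv in cp]
    return np.r_[np.concatenate(r),(p[7]-.5)*200,(p[3]-.006)*300]
s=least_squares(res2,[.585,-.195,-.15,.006,.58,-.195,.07,.5],loss="soft_l1",f_scale=1)
print("stand",s.x[:4],"cas",s.x[4:]); print(res2(s.x)[:-2].reshape(-1,2)); p=s.x; cw=[p[4],p[5],p[6],p[2],p[7]]; np.save("cas.npy",cw); np.save("stand.npy",p[:3])
print("cas mid",cas(cw,(0,0,0)),"top mid",cas(cw,(0,0,.045)),"bot",cas(cw,(0,0,-.045)))
c,s_=np.cos(p[2]),np.sin(p[2]);d=p[4:6]-p[:2]; print("cas in stand",c*d[0]+s_*d[1],-s_*d[0]+c*d[1])
E
python3 fit.py
```

```text
campos [ 0.6822 -0.7607  0.9942] [ 0.3176 -0.1016  1.5867]
rack [ 0.4909  0.1427 -0.2171 -0.039   0.0246  0.0683 -0.1369 -0.0646  0.0645]
[[-0.588   0.5934]
 [ 0.9349 -1.4599]
 [-0.5459  0.219 ]
 [-0.2663 -0.6625]
 [ 0.244  -0.221 ]
 [-0.2606  0.1823]
 [ 0.3815  0.4168]
 [ 0.8499 -1.0469]
 [ 0.3959 -0.4146]
 [ 0.5351  0.3265]
 [ 0.0451 -0.5634]
 [ 0.3408 -0.0589]
 [-0.8109  4.3226]
 [-0.0186  0.0932]]
slot [0.4909 0.1427 0.01  ] screw [0.4683 0.0402 0.078 ]
stand [ 0.5819 -0.1955 -0.161   0.0046] cas [ 0.5781 -0.1934  0.0714  0.5   ]
[[ 0.9725  0.7313]
 [ 0.0474  0.903 ]
 [-0.3573 -0.5093]
 [ 0.8501 -0.2178]
 [ 0.0456 -0.3538]
 [ 0.6097 -0.5227]
 [ 0.1146  0.0317]
 [-0.023   1.0456]
 [ 0.1641 -0.864 ]
 [-1.2174 -0.1275]
 [ 0.9319  0.3441]]
cas mid [ 0.5781 -0.1934  0.0714] top mid [ 0.5568 -0.1899  0.1108] bot [ 0.5994 -0.1968  0.0319]
cas in stand -0.004074628616060892 0.0015328827286966989
```

```bash
cat > ov.py <<'E'
from h import *
from fit import W,cas
r=np.load("rack.npy"); cw=np.load("cas.npy"); st=np.load("stand.npy")
def box(x0,x1,y0,y1,z0,z1):
    v=np.array([(x,y,z) for x in(x0,x1) for y in(y0,y1) for z in(z0,z1)]); e=[(i,j) for i in range(8) for j in range(i) if bin(i^j).count("1")==1]; return v,e
def draw(name,fn,crop,s,th):
    f=load(name); im=f["pixels"][:,:,::-1]; l,t,rr,b=crop; o=cv2.resize(im[t:b,l:rr],None,fx=s,fy=s,interpolation=cv2.INTER_CUBIC)
    def ed(v,e,col):
        p=((project(f,np.array(v))-[l,t]+.5)*s).astype(int)
        for i,j in e: cv2.line(o,tuple(map(int,p[i])),tuple(map(int,p[j])),col,1,cv2.LINE_AA)
    v,e=box(.0455,.0545,-.05,.05,.055,.1); ed([W(r,q) for q in v],e,(0,0,255))
    v,e=box(-.005-.002*th,.005,-.056,.056,.044,.0441); ed([W(r,q) for q in v],e,(0,160,0))
    v,e=box(-.039,.0246,-.137,.0645,.0,.01); ed([W(r,q) for q in v],e,(255,0,0))
    c=W(r,(0,-.105,0)); v,e=box(-.024,.024,-.0055,.0055,.061,.089); ed([W((c[0],c[1],r[2]+th),q) for q in v],e,(0,140,255))
    v,e=box(-.0045,.0045,-.05,.05,-.045,.045); ed([cas(cw,q) for q in v],e,(0,0,255))
    v,e=box(-.045,.045,-.055,.055,0,.006); ed([W(st,q) for q in v],e,(255,0,0))
    cv2.imwrite(fn,o)
if __name__=="__main__":
    draw("top0","pics/o1.png",(212,176,292,236),10,2.08); draw("side0","pics/o2.png",(292,110,366,184),8,2.08)
    draw("side0","pics/o3.png",(300,196,366,280),7,2.08)
    draw("top0","pics/o4.png",(320,150,376,200),12,2.08)
E
python3 ov.py >/dev/null; python3 -c "
import cv2,numpy as np
a=[cv2.imread(f'pics/o{i}.png') for i in (1,2,3,4)]
cv2.imwrite('pics/o23.png',np.hstack([cv2.resize(a[1],(400,400)),cv2.resize(a[2],(330,400))]))"
```

```text
(no output)
```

View pics/o1.png

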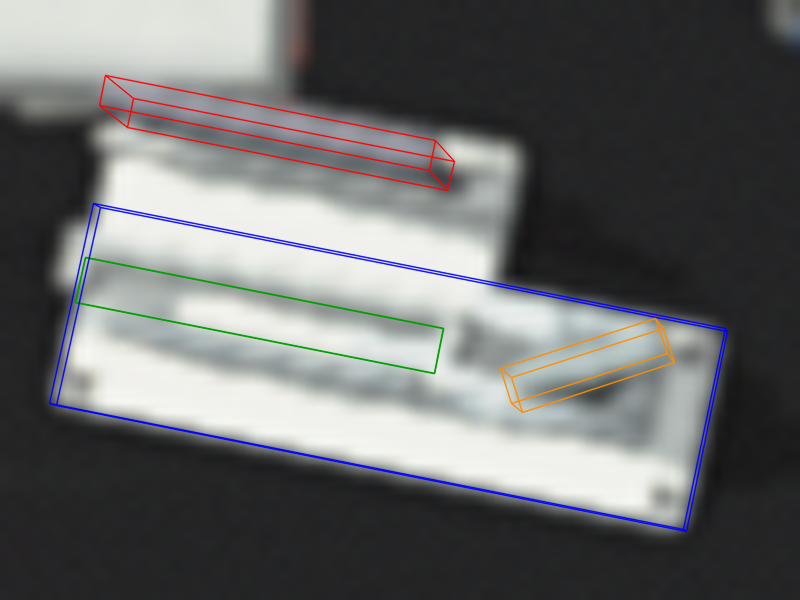

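View pics/o2.png

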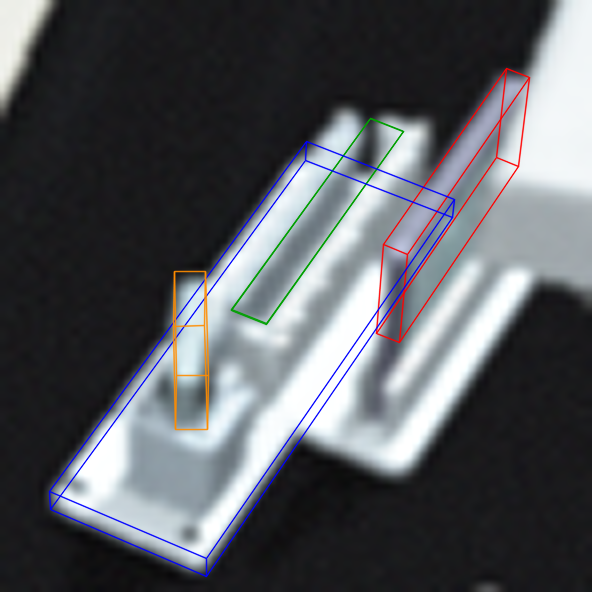

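View pics/o3.png

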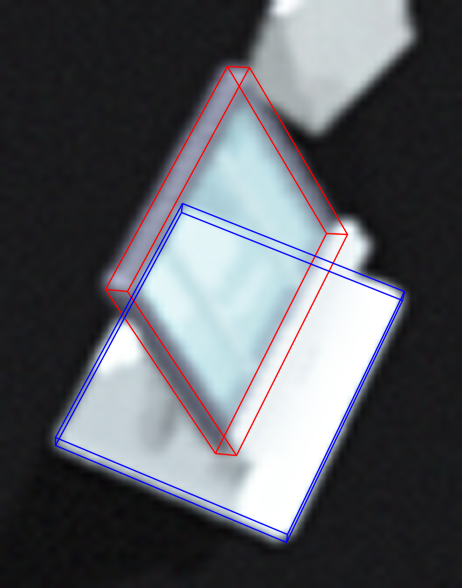

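View pics/o4.png

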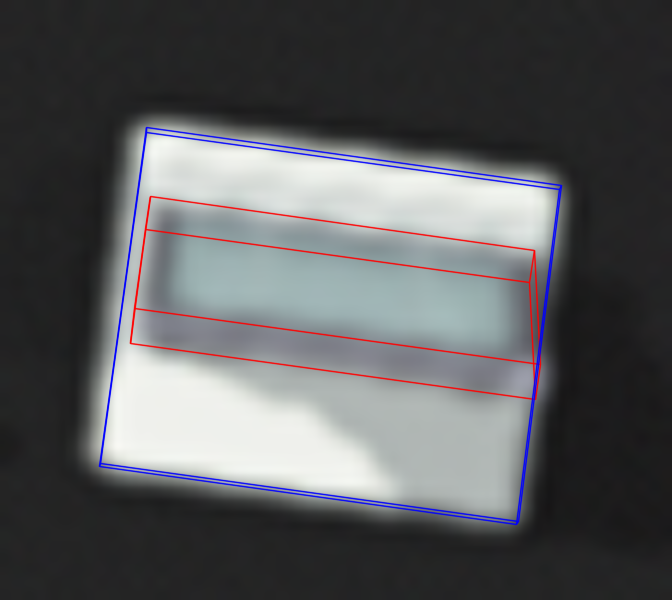

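```bash
cat > go.py <<'E'
import sys,numpy as np
from scipy.spatial.transform import Rotation as Ro
from station import get_state
np.set_printoptions(precision=4,suppress=True)
def delta(pos,yaw,s=None,half=False):
    "deltas (cm, deg) from measured pose to TCP pos with jaw axis (tool z) at world yaw"
    s=s or get_state(); R=Ro.from_euler("xyz",s["ee_rot"]).as_matrix()
    d=R.T@(np.array(pos)-s["eef_pos"])*100
    zt=np.array([np.cos(yaw),np.sin(yaw),0]); l=R.T@zt   # rotate about tool x: z->( -sin a) y + cos a z
    a=np.degrees(np.arctan2(-l[1],l[2])); 
    return d,a,(a+180 if a<0 else a-180)
if __name__=="__main__":
    s=get_state(); R=Ro.from_euler("xyz",s["ee_rot"]).as_matrix()
    print("t",s["t"],"pos",s["eef_pos"],"q",s["q"],"\nF",s["force"],"M",s["moment"],"w",s["width"]); print("axes x,y,z:",R[:,0],R[:,1],R[:,2], "jaw yaw deg",np.degrees(np.arctan2(R[1,2],R[0,2])))
    if len(sys.argv)>4: print(*delta([float(v) for v in sys.argv[1:4]],float(sys.argv[4]),s))
E
python3 go.py .5583 -.1902 .20 -.161
```

```text
t 0.8 pos [0.2084 0.642  0.215 ] q [ 1.5451  0.3586  0.0119 -0.     -1.2241 -0.2881] 
F [ 0.6952  0.6878 -0.5727] M [0.0094 0.013  0.0497] w 0.0875497662894835
axes x,y,z: [-0.      0.0001 -1.    ] [ 0.9511 -0.3087 -0.0001] [-0.3087 -0.9511 -0.    ] jaw yaw deg -107.9827110173909
[ 1.4913 58.9758 68.3523] -98.75809051673482 81.24190948326518
```

Emit:
step_arm(
  deltas=[
    [-0.3,2.5,3,5,0],
    [-0.6,5,6,11,0],
    [-1,7.6,9,17,0],
    [-1,10.3,12,23,0],
    [-1,13,15,29,0],
    [-1,15.6,18,35,0],
    [-1,18.2,21,41,0],
    [-1,20.8,24,47,0],
    [-1,23.4,27,53,0],
    [-1,26,30,59,0],
  ],
  squeeze=15,
)

```text
t: 1.63
eef_pos: [0.3634, 0.2746, 0.2254]
ee_rot: [-2.359, 1.57, 1.006]
force: [1.5, 0.3, -0.2]
width: 0.0876
```

```bash
python3 go.py .5583 -.1902 .20 -.161
```

```text
t 1.6333 pos [0.3634 0.2746 0.2254] q [ 1.082  -0.0205 -0.4316  0.0001 -1.1586 -0.8594] 
F [ 1.4839  0.3423 -0.2498] M [ 0.0789 -0.192   0.0106] w 0.0876401208325061
axes x,y,z: [ 0.0006  0.001  -1.    ] [ 0.2208 -0.9753 -0.0008] [-0.9753 -0.2208 -0.0008] jaw yaw deg -167.24517796115285
[ 2.5066 49.6419 -8.7488] -158.0205253618195 21.979474638180506
```

Emit:
step_arm(
  deltas=[
    [0,3.8,-0.7,2,0],
    [0,7.6,-1.4,5,0],
    [0,11.4,-2.1,8,0],
    [0,15.2,-2.8,10,0],
    [0,19,-3.5,13,0],
    [0,22.8,-4.2,16,0],
    [0,26.6,-4.9,19,0],
    [0,30.4,-5.6,22,0],
    [0,34.2,-6.2,22,0],
    [0,38,-6.8,22,0],
  ],
)

```text
t: 2.47
eef_pos: [0.5154, -0.0805, 0.2253]
ee_rot: [-2.806, 1.57, 0.178]
force: [1.1, 1.3, 0.1]
width: 0.0876
```

```bash
python3 go.py .5583 -.1902 .16 -.161
```

```text
t 2.4667 pos [ 0.5154 -0.0805  0.2253] q [ 0.2215  0.0976 -0.3072  0.     -1.1651 -0.3786] 
F [1.0904 1.314  0.0841] M [ 0.2074 -0.1586 -0.0187] w 0.08760776655682184
axes x,y,z: [ 0.0009  0.0002 -1.    ] [-0.1564 -0.9877 -0.0003] [-0.9877  0.1564 -0.0008] jaw yaw deg 171.00100300755278
[ 6.5335 10.1628 -5.9473] -179.77436253892037 0.22563746107962857
```

Emit:
step_arm(
  deltas=[
    [0,3.4,-2,0,0],
    [0,6.8,-4,0,0],
    [0,10.2,-6,0,0],
    [1.5,10.2,-6,0,0],
    [3.5,10.2,-6,0,0],
    [5.5,10.2,-6,0,0],
    [6.5,10.2,-6,0,0],
    [6.5,10.2,-6,0,0.2],
    [6.5,10.2,-6,0,0.4],
    [6.5,10.2,-6,0,0.4],
  ],
)

```text
t: 3.3
eef_pos: [0.5591, -0.1886, 0.1613]
ee_rot: [3.009, 1.569, -0.289]
force: [-0.1, 0.7, 0.8]
width: 0.073
```

```bash
cat > snap.py <<'E'
import sys,cv2,numpy as np
from station import *
tag=sys.argv[1]
for n in ("side","top"):
    f=grab_frame(n); np.savez(f"pics/{n}{tag}.npz",**f)
    a=f["pixels"][:,:,::-1]
    l,t,r,b=[int(v) for v in sys.argv[2 if n=="side" else 3].split(",")]
    s=min(800/(r-l),600/(b-t)); cv2.imwrite(f"pics/{n}{tag}z.png",cv2.resize(a[t:b,l:r],None,fx=s,fy=s,interpolation=cv2.INTER_CUBIC))
E
python3 go.py .5583 -.1902 .122 -.161; python3 snap.py 1 290,170,380,280 310,130,390,200
```

```text
t 3.3 pos [ 0.5591 -0.1886  0.1613] q [ 0.0062  0.2595 -0.2581  0.0006 -1.0514 -0.1624] 
F [-0.0577  0.6708  0.7987] M [ 0.0974 -0.0615  0.0002] w 0.07296827333382663
axes x,y,z: [ 0.0018 -0.0005 -1.    ] [-0.1553 -0.9879  0.0002] [-0.9879  0.1553 -0.0018] jaw yaw deg 171.06564944079852
[3.9329 0.1742 0.0657] -179.70975543896677 0.2902445610332336
```

View pics/side1z.png

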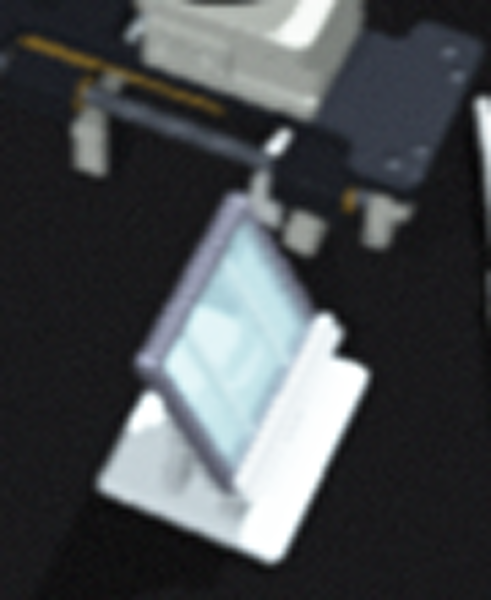

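View pics/top1z.png

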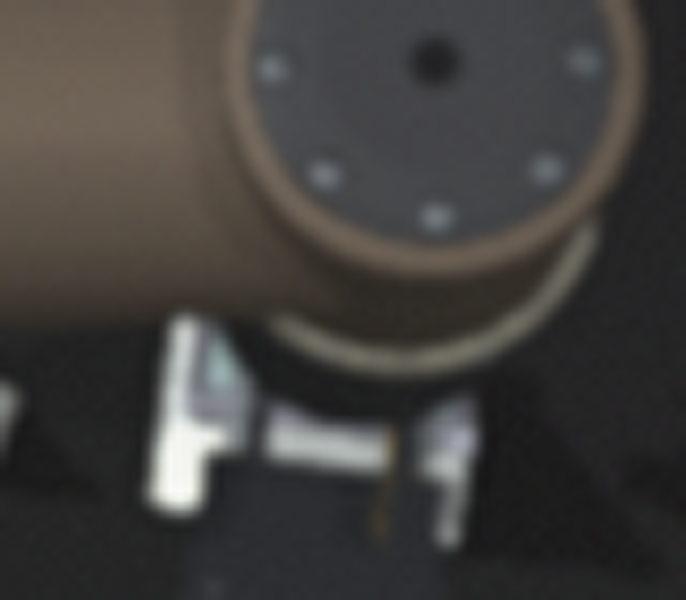

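Emit:
step_arm(
  deltas=[
    [1,0.1,0,0.3,0.45],
    [2,0.2,0.1,0.3,0.45],
    [3,0.2,0.1,0.3,0.45],
    [3.5,0.2,0.1,0.3,0.5],
    [3.9,0.2,0.1,0.3,0.55],
    [3.9,0.2,0.1,0.3,0.6],
    [3.9,0.2,0.1,0.3,0.65],
    [3.9,0.2,0.1,0.3,0.7],
    [3.9,0.2,0.1,0.3,0.72],
    [3.9,0.2,0.1,0.3,0.72],
  ],
)

```text
t: 4.23
eef_pos: [0.5573, -0.1904, 0.1214]
ee_rot: [-3.049, 1.57, -0.069]
force: [-0.4, -0.9, -0.2]
width: 0.0251
```

```bash
python3 go.py .5583 -.1902 .122 -.161; python3 snap.py 2 290,170,380,280 310,130,390,200
```

```text
t 4.2333 pos [ 0.5573 -0.1904  0.1214] q [ 0.0025  0.2951 -0.3091  0.0001 -0.9658 -0.1644] 
F [-0.3905 -0.9072 -0.2081] M [ 0.086  -0.0764 -0.0052] w 0.02511550259749673
axes x,y,z: [ 0.0008 -0.0001 -1.    ] [-0.1612 -0.9869 -0.0001] [-0.9869  0.1612 -0.0008] jaw yaw deg 170.72535261126498
[-0.0609 -0.0397 -0.0987] 179.94997626230855 -0.05002373769144697
```

View pics/side2z.png

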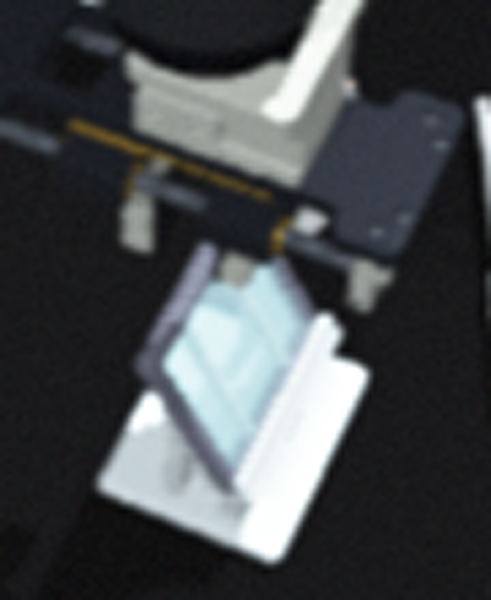

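Emit:
step_arm(
  deltas=[
    [0,0,-0.1,0,0.8],
    [0,0,-0.1,0,0.85],
    [0,0,-0.1,0,0.9],
    [0,0,-0.1,0,1],
    [0,0,-0.1,0,1],
    [0,0,-0.1,0,1],
    [0,0,-0.1,0,1],
    [0,0,-0.1,0,1],
    [0,0,-0.1,0,1],
    [0,0,-0.1,0,1],
  ],
  squeeze=8,
)

```text
t: 5.17
eef_pos: [0.558, -0.1906, 0.121]
ee_rot: [0.891, 1.571, -2.412]
force: [-0.2, -0.2, -0.2]
width: 0.0003
```

```bash
python3 go.py .5583 -.1902 .122 -.161; python3 snap.py 3 290,170,380,280 310,130,390,200
```

```text
t 5.1667 pos [ 0.558  -0.1906  0.121 ] q [ 0.0021  0.297  -0.3074  0.     -0.9664 -0.1641] 
F [-0.213  -0.1797 -0.2476] M [ 0.1012 -0.0483 -0.0254] w 0.0003276638659435462
axes x,y,z: [-0. -0. -1.] [-0.1613 -0.9869  0.    ] [-0.9869  0.1613  0.    ] jaw yaw deg 170.7203129279144
[-0.1045 -0.0467 -0.0273] 179.94493343709908 -0.055066562900918825
```

View pics/side3z.png

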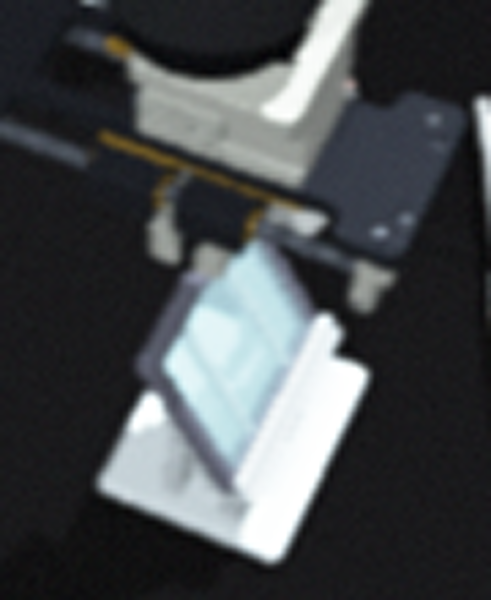

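Run:
```python
from h import *
for n,l,t,s in (("side3",290,170,5.4545),):
    f=load(n)
    x=np.array([.987,-.161,0])
    for p in ([.558,-.1906,.104],):
        for a in (-.021,0,.021):
            q=project(f,np.array(p)+a*x)[0]; print(q,(q-[l,t]+.5)*s)
    print((project(f,[.5568,-.1899,.1108])[0]-[l,t]+.5)*s)
```

```text
[317.38931782 219.35163179] [152.12228404 271.91572559]
[325.40781147 222.52662109] [195.85915767 289.23370471]
[333.49903666 225.72833164] [239.99274549 306.69743493]
[194.09438871 278.69253043]
```

Run:
```python
import cv2
a=cv2.imread("pics/side3z.png"); 
import numpy as np
f=np.load("pics/side3.npz"); im=f["pixels"][:,:,::-1][195:245,305:345]
cv2.imwrite("pics/c.png",cv2.resize(im,None,fx=14,fy=12,interpolation=cv2.INTER_CUBIC))
```

```text
(no output)
```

View pics/c.png

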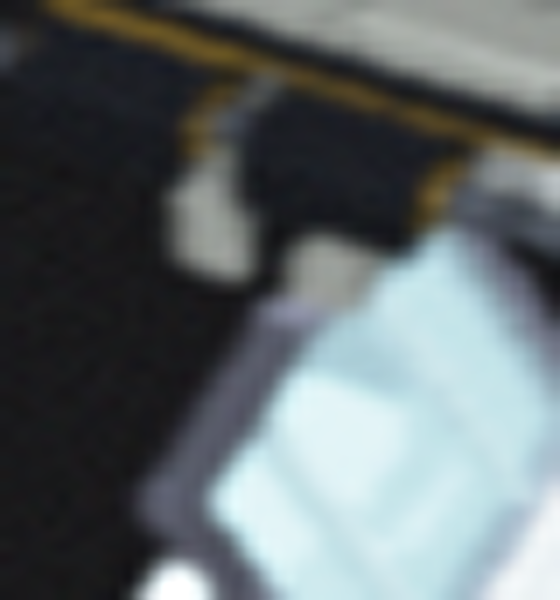

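Emit:
step_arm(
  deltas=[
    [0,0,-0.1,0,0.7],
    [0,0,-0.1,0,0.65],
    [0,0,-0.1,0,0.65],
    [0,0,-0.1,0,0.65],
    [0.6,0,-0.1,0,0.65],
    [0.6,0,-0.1,0,0.75],
    [0.6,0,-0.1,0,0.85],
    [0.6,0,-0.1,0,1],
    [0.6,0,-0.1,0,1],
    [0.6,0,-0.1,0,1],
  ],
  squeeze=8,
)

```text
t: 6.1
eef_pos: [0.559, -0.1908, 0.1151]
ee_rot: [3.084, 1.571, -0.22]
force: [-0.1, 0.1, 0.2]
width: 0.0033
```

```bash
python3 go.py .5583 -.1902 .122 -.161; python3 snap.py 4 290,170,380,280 310,130,390,200
```

```text
t 6.1 pos [ 0.559  -0.1908  0.1151] q [ 0.0018  0.3045 -0.312   0.     -0.9541 -0.1638] 
F [-0.0848  0.1133  0.1528] M [ 0.1415 -0.0523  0.073 ] w 0.003291143679616017
axes x,y,z: [ 0.0002 -0.     -1.    ] [-0.1613 -0.9869  0.    ] [-0.9869  0.1613 -0.0002] jaw yaw deg 170.72012308807274
[-0.6949 -0.0456  0.0811] 179.94474350315298 -0.05525649684702216
```

View pics/side4z.png

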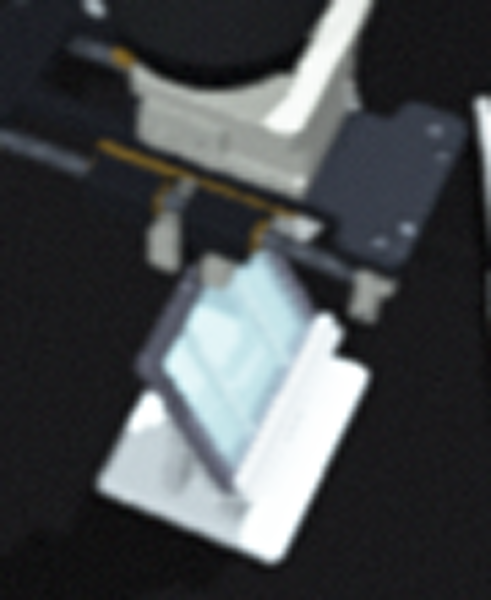

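Run:
```python
from h import *
np.set_printoptions(precision=4,suppress=True)
yaw=-.161;ex=np.array([np.cos(yaw),np.sin(yaw)]);ey=np.array([-ex[1],ex[0]]);o=np.array([.5568,-.1899])
for n in("side0","top0","side4"):
    P=cloud(load(n)).reshape(-1,3); P=P[~np.isnan(P[:,2])]; d=P[:,:2]-o; a=d@ex;b=d@ey
    for lo,hi in((-.05,-.03),(-.03,-.01),(-.01,.01),(.01,.03),(.03,.05)):
        m=(b>lo)&(b<hi)&(abs(a)<.05)&(P[:,2]>.02)
        Q=np.c_[a[m],P[m,2]]; Q=Q[np.argsort(-Q[:,1])][:60:5]
        print(n,lo,np.round(Q*1000).astype(int).tolist())
r=np.load("rack.npy"); ex=np.array([np.cos(r[2]),np.sin(r[2])]);ey=np.array([-ex[1],ex[0]])
for n in("side0","top0"):
    P=cloud(load(n)).reshape(-1,3); d=P[:,:2]-r[:2]; a=d@ex;b=d@ey
    m=(abs(b)<.04)&(abs(a-.05)<.02)&(P[:,2]>.07); Q=np.c_[a[m],P[m,2]]; Q=Q[np.argsort(-Q[:,1])][::8]; print(n,np.round(Q*1000).astype(int).tolist())
```

```text
side0 -0.05 [[5, 118], [1, 116], [5, 115], [-1, 115], [2, 114], [0, 112], [0, 111], [8, 110], [9, 108], [8, 106], [11, 103], [12, 101]]
side0 -0.03 [[1, 117], [1, 116], [0, 115], [2, 114], [3, 113], [-3, 112], [8, 111], [6, 110], [8, 107], [10, 105], [12, 103], [10, 100]]
side0 -0.01 [[3, 119], [6, 116], [3, 115], [-1, 115], [1, 113], [5, 112], [-3, 111], [9, 110], [9, 107], [10, 105], [10, 102], [14, 99]]
side0 0.01 [[4, 117], [4, 115], [2, 115], [7, 114], [-3, 113], [-2, 112], [8, 111], [8, 109], [11, 106], [11, 103], [10, 101], [12, 98]]
side0 0.03 [[4, 117], [5, 115], [-1, 114], [1, 113], [1, 112], [8, 109], [10, 106], [9, 104], [10, 102], [12, 100], [14, 97], [15, 94]]
top0 -0.05 [[2, 124], [2, 117], [0, 116], [-3, 113], [0, 111], [4, 107], [11, 102], [15, 96], [16, 90], [20, 87], [24, 79], [26, 73]]
top0 -0.03 [[3, 119], [4, 114], [0, 113], [2, 112], [-2, 111], [10, 105], [13, 98], [15, 92], [23, 86], [23, 82], [26, 76], [32, 62]]
top0 -0.01 [[3, 121], [0, 115], [-1, 114], [6, 112], [-1, 110], [9, 106], [14, 99], [16, 93], [21, 88], [21, 82], [25, 76], [29, 71]]
top0 0.01 [[-3,
[... 741 characters left out ...]
 569], [18, 569], [-7, 569], [-3, 569], [5, 569], [-7, 568], [-10, 568], [15, 568]]
side4 0.03 [[14, 568], [-15, 568], [7, 567], [0, 567], [-17, 567], [2, 567], [13, 567], [-9, 566], [5, 566], [8, 566], [9, 566], [-13, 566]]
side0 [[51, 105], [54, 101], [60, 101], [66, 100], [57, 100], [50, 100], [52, 99], [45, 99], [52, 98], [48, 97], [50, 97], [56, 96], [68, 96], [63, 94], [55, 92], [67, 91], [60, 89], [53, 86], [60, 85], [52, 82], [56, 79], [56, 76], [68, 73]]
top0 [[63, 109], [47, 104], [63, 103], [54, 102], [66, 101], [46, 101], [67, 100], [50, 99], [52, 99], [61, 98], [66, 98], [65, 97], [50, 97], [60, 96], [49, 95], [53, 95], [50, 93], [60, 92], [63, 88], [58, 82], [59, 77], [65, 71]]
```

```bash
python3 - <<'E'
from h import *
np.set_printoptions(precision=4,suppress=True)
yaw=-.161;ex=np.array([np.cos(yaw),np.sin(yaw)]);ey=np.array([-ex[1],ex[0]]);o=np.array([.5568,-.1899])
f=load("side4");C=cloud(f); im=f["pixels"]
for v in range(208,232,2):
    row=[]
    for u in range(314,340,2):
        p=C[v,u]; d=p[:2]-o; row.append("%4d,%4d,%4d"%(d@ex*1000,d@ey*1000,p[2]*1000))
    print(v,"|".join(row))
E
python3 -c "
import cv2,numpy as np
f=np.load('pics/side4.npz'); im=f['pixels'][:,:,::-1][200:245,305:350]
cv2.imwrite('pics/c4.png',cv2.resize(im,None,fx=13,fy=13,interpolation=cv2.INTER_CUBIC))"
```

```text
208  -11, -39, 206|  -6, -39, 208|  -3, -36, 207|  -1, -29, 199|   3, -31, 205|  10, -36, 215|  14, -34, 216|  17, -31, 213|  21, -30, 215|  25, -28, 215|  29, -27, 215|  33, -25, 216|  36, -22, 214
210  -11, -39, 198|  -6, -39, 201|  -2, -38, 203|  -9, -11, 164|  -4, -11, 167|  11, -38, 212|  16, -38, 215|  20, -37, 216|  23, -35, 215|  27, -32, 214|  32, -33, 217|  35, -29, 215|  38, -27, 214
212  -65,  79,   1| -60,  83,  -1| -12, -13, 156|  -8, -11, 156|  -4, -10, 158|  12, -39, 205|  16, -39, 208|  21, -39, 211|  25, -38, 213|  29, -38, 216|  32, -34, 211|  37, -33, 214|  40, -30, 211
214  -62,  75,   0| -58,  78,  -2| -13, -12, 146|  -9, -10, 146|  -5,  -8, 146|  12, -38, 197|  16, -37, 199|  21, -38, 203|  26, -39, 207|  31, -41, 212|  35, -39, 212|  38, -36, 211|  41, -32, 207Traceback (most recent call last):
  File "<stdin>", line 8, in <module>
ValueError: cannot convert float NaN to integer
```

View pics/c4.png

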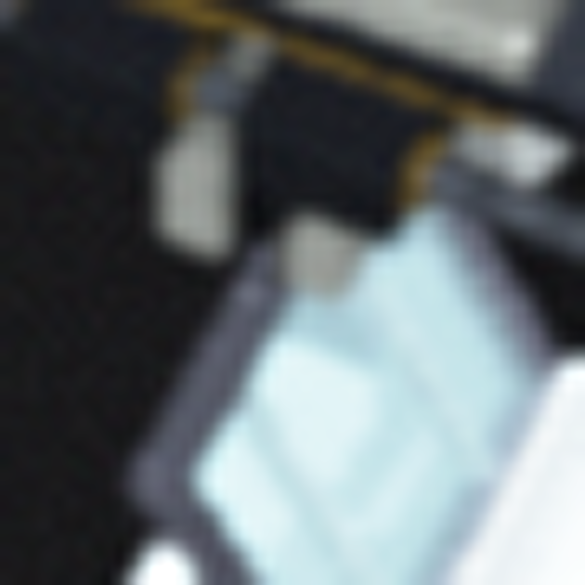

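```bash
python3 - <<'E'
from h import *
yaw=-.161;ex=np.array([np.cos(yaw),np.sin(yaw)]);ey=np.array([-ex[1],ex[0]]);o=np.array([.5568,-.1899])
f=load("side4");C=cloud(f)
for v in range(210,228,1):
    row=[]
    for u in range(316,338,2):
        p=C[v,u]; d=p[:2]-o
        row.append("%4.0f,%4.0f,%4.0f"%(d@ex*1000,d@ey*1000,p[2]*1000))
    print(v,"|".join(row))
E
python3 go.py
```

```text
210   -7, -39, 201|  -2, -39, 204|  -9, -12, 165|  -4, -12, 167|  12, -39, 213|  16, -39, 215|  20, -38, 217|  24, -36, 216|  27, -33, 214|  32, -33, 218|  35, -30, 216
211   -7, -39, 197|  -2, -39, 200|  -9, -11, 159|  -4, -12, 164|  12, -39, 209|  16, -39, 211|  21, -38, 214|  25, -38, 215|  29, -36, 215|  32, -32, 213|  36, -32, 215
212  -61,  84,  -1| -13, -14, 157|  -9, -12, 157|  -4, -11, 158|  12, -39, 206|  17, -39, 209|  21, -39, 211|  25, -39, 213|  30, -39, 216|  33, -34, 212|  37, -34, 214
213  -59,  80,   0| -14, -10, 147|  -9, -11, 152|  -7,  -5, 145|  13, -40, 204|  16, -39, 204|  21, -40, 209|  26, -40, 212|  31, -40, 215|  34, -38, 214|  38, -36, 214
214  -59,  79,  -3| -13, -13, 147|  -9, -11, 147|  -5,  -9, 147|  12, -39, 198|  16, -38, 199|  21, -39, 204|  26, -40, 208|  31, -41, 213|  35, -39, 213|  39, -37, 211
215  -57,  75,  -1| -14, -12, 141|  -8, -12, 145|  -4, -12, 147|   0,  -9, 147|  17, -39, 198|  21, -38, 198|  25, -38, 200| nan, nan, nan|  35, -38, 208|  39, -37, 208
216  -55,  71,   1| -14, -11, 137|  -8, -12, 142| nan, nan, nan|   1, -11, 145|   5, -
[... 1531 characters left out ...]
10,  -5, 105|  13,   1,  99|  16,   7,  92|  19,  12,  87|  23,  15,  86
226  -41,  42,   1| -37,  44,   1| -33,  48,  -2|   0, -18, 112|   4, -16, 112|   7,  -9, 104|  11,  -6, 103|  14,  -1,  98|  17,   5,  92|  20,  10,  87|  23,  17,  78
227  -42,  43,  -6| -36,  42,  -1|  -3, -22, 111|   1, -21, 113|   6, -19, 113|   8, -13, 106|  11,  -7, 100|  15,  -3,  97|  17,   4,  88|  20,   9,  84|  25,  11,  83
t 6.2 pos [ 0.559  -0.1908  0.1151] q [ 0.0018  0.3044 -0.312  -0.     -0.9541 -0.1638] 
F [ 0.3087  0.7557 -0.4167] M [ 0.0783 -0.0651  0.001 ] w 0.0006650233563368281
axes x,y,z: [ 0.0002  0.     -1.    ] [-0.1613 -0.9869 -0.    ] [-0.9869  0.1613 -0.0002] jaw yaw deg 170.71977429597612
```

Emit:
step_arm(
  deltas=[
    [0,0,0,0,0.5],
    [0,0,0,0,0.3],
    [0,0,0,0,0.3],
    [0,0,0,0,0.3],
    [0,0,0,0,0.3],
    [0.3,0,0,0,0.3],
    [0.7,0,0,0,0.3],
    [1.2,0,0,0,0.3],
    [1.2,0,0,0,0.3],
    [1.2,0,0,0,0.3],
  ],
  squeeze=8,
)

```text
t: 7.03
eef_pos: [0.5586, -0.1907, 0.1023]
ee_rot: [0.134, 1.57, 3.113]
force: [0.4, 1.1, -0.9]
width: 0.0596
```

```bash
python3 snap.py 5 290,170,380,280 310,130,390,200
python3 - <<'E'
from h import *
yaw=-.161;ex=np.array([np.cos(yaw),np.sin(yaw)]);ey=np.array([-ex[1],ex[0]]);o=np.array([.5568,-.1899])
f=load("side5");C=cloud(f)
for v in range(212,234,1):
    row=[]
    for u in range(308,346,3):
        p=C[v,u]; d=p[:2]-o
        row.append("%4.0f,%4.0f,%4.0f"%(d@ex*1000,d@ey*1000,p[2]*1000))
    print(v,"|".join(row))
E
python3 go.py
```

```text
212  -38, -13, 140| -34,  -6, 133| -27,  -5, 136| -59,  86,  -3| -50,  86,   2|   7, -33, 195|  14, -33, 199|  19, -28, 196|   6,  27, 115|  11,  34, 109|  39, -26, 205|  45, -23, 204|  52, -25, 213
213  -39, -12, 134| -33,  -8, 132| -27,  -5, 133| -57,  81,   0| -50,  85,  -1| -42,  87,   1|  14, -32, 194|  20, -31, 196|  26, -28, 196|  10,  36, 101|  39, -27, 203|  45, -23, 201|  51, -21, 203
214  -40, -11, 128| -32, -10, 131| -27,  -4, 126| -56,  80,  -2| -48,  81,   1| -41,  85,   0| -34,  89,  -1|  21, -32, 195|  27, -30, 195|  33, -28, 197|  40, -28, 201|  46, -26, 203|  52, -24, 203
215  -39, -13, 127| -32, -11, 129| -28,  -3, 120| -54,  74,   2| -47,  78,   1| -40,  84,  -4| -33,  88,  -3|   4,  14, 118|  28, -32, 195|  34, -28, 193|  41, -32, 203|  48, -30, 204|  54, -28, 205
216  -39, -12, 122| -31, -12, 127| -27,  -4, 118| -54,  75,  -4| -45,  76,   0| -38,  79,   1|  -4,  13, 110|   5,  12, 117|  28, -32, 191|  37, -37, 204|  43, -34, 203|  48, -31, 203|  54, -29, 204
217  -72,  57,   3| -32, -11, 120| -59,  67,  -2| -51,  68,   2| -45,  74,  -2| -37,  77,  -1|  -2,  11, 
[... 2868 characters left out ...]
0,  30,  48
232  -52,  15,   2| -46,  21,  -3| -40,  26,  -5| -32,  28,  -2|   3, -36, 115|   8, -29, 108|  12, -21,  99|  17, -14,  91|  22,  -7,  85|  27,   0,  78|  31,  12,  64|  36,  19,  57|  41,  28,  47
233  -52,  14,  -1| -44,  17,  -1| -37,  20,   1|  -3, -40, 111|   4, -39, 115|  10, -34, 111|  13, -23,  98|  18, -15,  89|  22,  -7,  81|  28,  -0,  75|  32,   9,  64|  37,  19,  53|  42,  27,  45
t 7.1333 pos [ 0.559  -0.1908  0.1029] q [ 0.0018  0.3171 -0.3256  0.0001 -0.9282 -0.1638] 
F [-0.0165  0.2593  0.8099] M [ 0.0853 -0.097   0.0081] w 0.06072840268746382
axes x,y,z: [-0.0001 -0.0001 -1.    ] [-0.1612 -0.9869  0.0001] [-0.9869  0.1612  0.0001] jaw yaw deg 170.72311719655556
```

View pics/side5z.png

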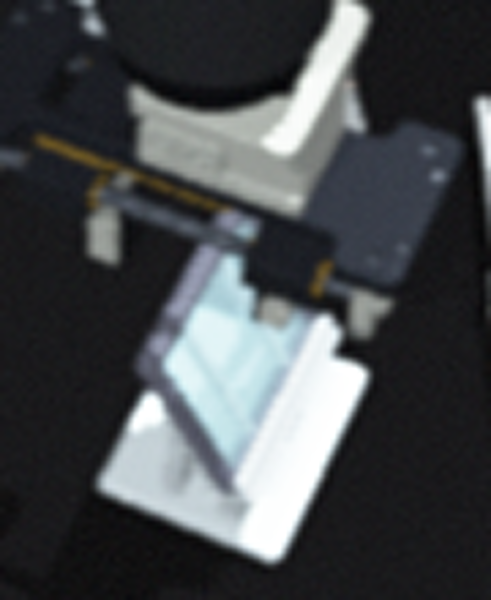

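Emit:
step_arm(
  deltas=[
    [0.6,0,0,0,0.4],
    [1.2,0,0,0,0.5],
    [1.2,0,0,0,0.6],
    [1.2,0,0,0,0.7],
    [1.2,0,0,0,0.8],
    [1.2,0,0,0,0.9],
    [1.2,0,0,0,1],
    [1.2,0,0,0,1],
    [1.2,0,0,0,1],
    [1.2,0,0,0,1],
  ],
  squeeze=8,
)

```text
t: 7.97
eef_pos: [0.5599, -0.1908, 0.0915]
ee_rot: [-3.125, 1.569, -0.145]
force: [2.1, -1.1, 0.7]
width: 0.0146
```

```bash
python3 go.py;python3 snap.py 6 290,170,380,280 310,130,390,200
```

```text
t 7.9667 pos [ 0.5599 -0.1908  0.0915] q [ 0.0019  0.3295 -0.338   0.0004 -0.9014 -0.1638] 
F [ 2.0837 -1.1453  0.6849] M [-0.2251 -1.1846 -0.0033] w 0.014569383477375134
axes x,y,z: [ 0.0019 -0.0003 -1.    ] [-0.161 -0.987 -0.   ] [-0.987   0.161  -0.0019] jaw yaw deg 170.7362526760502
```

View pics/side6z.png

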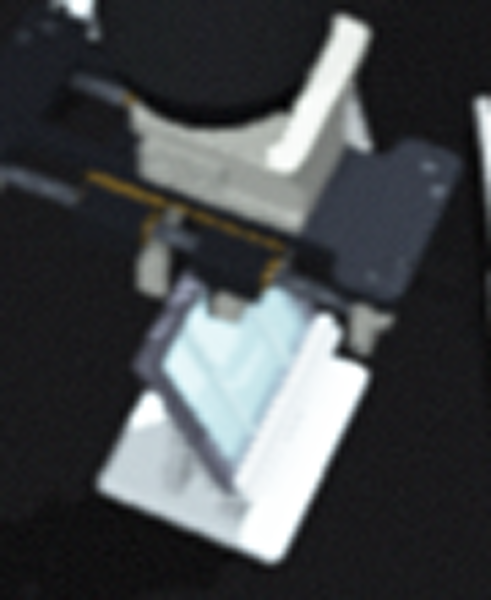

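Emit:
step_arm(
  deltas=[
    [0,0,0,0,1],
    [0,0,0,0,1],
    [-0.2,0,0.11,0,1],
    [-0.4,0,0.22,0,1],
    [-0.6,0,0.33,0,1],
    [-0.8,0,0.44,0,1],
    [-1.0,0,0.55,0,1],
    [-1.2,0,0.66,0,1],
    [-1.4,0,0.77,0,1],
    [-1.4,0,0.77,0,1],
  ],
  squeeze=15,
)

```text
t: 8.9
eef_pos: [0.5515, -0.1894, 0.1053]
ee_rot: [-2.871, 1.57, 0.109]
force: [3.2, -0.4, 2.0]
width: 0.0139
```

```bash
python3 go.py;python3 snap.py 7 290,170,380,280 310,130,390,200
```

```text
t 8.9 pos [ 0.5515 -0.1894  0.1053] q [ 0.0043  0.3029 -0.3402 -0.0001 -0.927  -0.1661] 
F [ 3.222  -0.3681  1.9564] M [ 0.0773 -1.523  -0.0387] w 0.013929304704019643
axes x,y,z: [ 0.0007  0.0001 -1.    ] [-0.1612 -0.9869 -0.0002] [-0.9869  0.1612 -0.0007] jaw yaw deg 170.72403442368386
```

View pics/side7z.png

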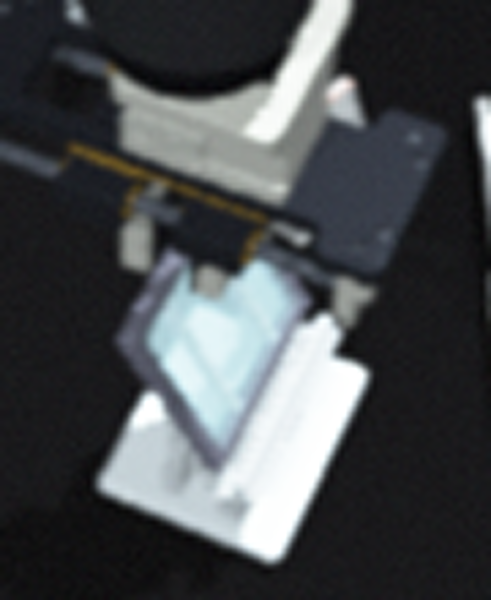

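Emit:
step_arm(
  deltas=[
    [-0.4,0,0.1,0,1],
    [-0.8,0,0.2,0,1],
    [-1.4,0,0.2,0,1],
    [-2.0,0,0.2,0,1],
    [-3,0,0.2,0,1],
    [-4,0,0.2,0,1],
    [-5,0,0.2,0,1],
    [-6,0,0.2,0,1],
    [-7,0,0.2,0,1],
    [-7,0,0.2,0,1],
  ],
)

```text
t: 9.83
eef_pos: [0.5504, -0.1895, 0.1777]
ee_rot: [3.117, 1.567, -0.186]
force: [-0.8, -0.0, -1.2]
width: 0.0088
```

```bash
python3 go.py;python3 snap.py 8 280,140,390,280 310,130,390,200
```

```text
t 9.8333 pos [ 0.5504 -0.1895  0.1777] q [ 0.0047  0.2323 -0.2548  0.0007 -1.0804 -0.1667] 
F [-0.7919 -0.0148 -1.1772] M [ 0.0722 -0.1361 -0.0464] w 0.008817042603169947
axes x,y,z: [ 0.0033 -0.0006 -1.    ] [-0.161  -0.987   0.0001] [-0.987   0.161  -0.0033] jaw yaw deg 170.73613191919878
```

View pics/side8z.png

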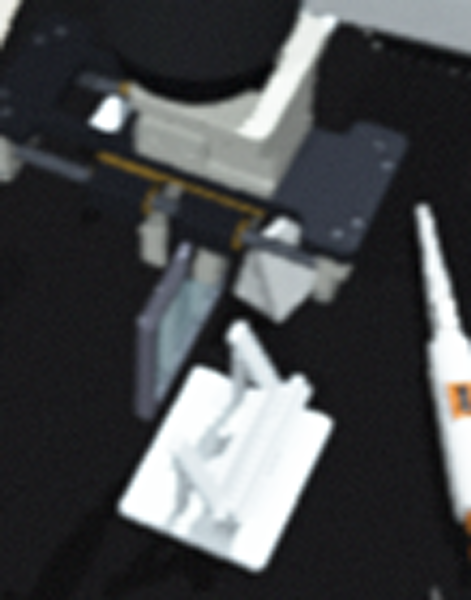

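Run:
```python
from h import *
yaw=-.161;ex=np.array([np.cos(yaw),np.sin(yaw)]);ey=np.array([-ex[1],ex[0]]);o=np.array([.5504,-.1895])
for n in("side8","top8"):
    P=cloud(load(n)).reshape(-1,3); P=P[~np.isnan(P[:,2])]; d=P[:,:2]-o; a=d@ex;b=d@ey
    m=(abs(a)<.012)&(abs(b)<.065)&(P[:,2]>.08)&(P[:,2]<.25)
    Q=np.c_[a[m],b[m],P[m,2]]; print(n,len(Q)); 
    for lo in (-.06,-.05,-.04,-.03,-.02,-.01):
        q=Q[(Q[:,1]>lo)&(Q[:,1]<lo+.01)]
        if len(q): print(lo,len(q),np.round(1000*np.percentile(q,[2,50,98],axis=0)).tolist())
    print("b range",np.round(1000*np.percentile(Q[Q[:,2]<.185][:,1],[1,3,50,97,99])) if len(Q) else "")
P=cloud(load("top0")).reshape(-1,3); m=(P[:,0]>.53)&(P[:,0]<.66)&(P[:,1]>.15)&(P[:,1]<.32)&(P[:,2]>.02)
Q=P[m]
for x in np.arange(.53,.66,.02):
  for y in (.17,.2,.24,.28):
    q=Q[(abs(Q[:,0]-x)<.01)&(abs(Q[:,1]-y)<.015)]; print(round(x,2),y,len(q),np.round(np.median(q[:,2]),3) if len(q) else "",end=" ; ")
  print()
P=cloud(load("side0")).reshape(-1,3)
for x in np.arange(.53,.7,.02):
  for y in (.12,.15,.17,.2,.24,.28):
    q=P[(abs(P[:,0]-x)<.01)&(abs(P[:,1]-y)<.015)]; print(round(x,2),y,len(q),np.round(np.percentile(q[:,2],95),3) if len(q) else "",end=" ; ")
  print()
```

```text
side8 477
-0.06 74 [[-4.0, -52.0, 111.0], [1.0, -51.0, 151.0], [5.0, -50.0, 197.0]]
-0.05 55 [[-4.0, -50.0, 115.0], [4.0, -46.0, 177.0], [5.0, -40.0, 199.0]]
-0.04 52 [[-4.0, -40.0, 111.0], [4.0, -35.0, 174.0], [5.0, -31.0, 200.0]]
-0.03 50 [[-3.0, -30.0, 114.0], [4.0, -25.0, 171.0], [5.0, -20.0, 199.0]]
-0.02 96 [[-11.0, -20.0, 114.0], [4.0, -12.0, 196.0], [11.0, -10.0, 231.0]]
-0.01 74 [[-11.0, -10.0, 116.0], [3.0, -8.0, 198.0], [9.0, -1.0, 247.0]]
b range [-52. -52. -26.  34.  43.]
top8 48
-0.06 2 [[1.0, -51.0, 189.0], [2.0, -50.0, 191.0], [3.0, -50.0, 192.0]]
-0.05 13 [[-6.0, -50.0, 117.0], [-4.0, -48.0, 186.0], [2.0, -44.0, 201.0]]
b range [-50. -49.  42.  49.  49.]
0.53 0.17 9 0.039 ; 0.53 0.2 0  ; 0.53 0.24 0  ; 0.53 0.28 0  ; 
0.55 0.17 85 0.095 ; 0.55 0.2 47 0.087 ; 0.55 0.24 34 0.083 ; 0.55 0.28 28 0.076 ; 
0.57 0.17 70 0.101 ; 0.57 0.2 71 0.101 ; 0.57 0.24 73 0.1 ; 0.57 0.28 69 0.099 ; 
0.59 0.17 70 0.103 ; 0.59 0.2 66 0.103 ; 0.59 0.24 64 0.103 ; 0.59 0.28 70 0.103 ; 
0.61 0.17 71 0.106 ; 0.61 0.2 71 0.108 ; 0.61 0.24 74 0.106 ; 0.61 0.28 70 0.107 ; 
0.63 0.17 64 0.108 ; 
[... 566 characters left out ...]
7 ; 0.59 0.2 50 0.107 ; 0.59 0.24 47 0.104 ; 0.59 0.28 44 0.105 ; 
0.61 0.12 156 0.105 ; 0.61 0.15 128 0.109 ; 0.61 0.17 63 0.11 ; 0.61 0.2 48 0.111 ; 0.61 0.24 44 0.109 ; 0.61 0.28 42 0.11 ; 
0.63 0.12 165 0.108 ; 0.63 0.15 123 0.111 ; 0.63 0.17 57 0.111 ; 0.63 0.2 49 0.112 ; 0.63 0.24 46 0.112 ; 0.63 0.28 45 0.111 ; 
0.65 0.12 172 0.111 ; 0.65 0.15 118 0.114 ; 0.65 0.17 51 0.114 ; 0.65 0.2 45 0.112 ; 0.65 0.24 45 0.112 ; 0.65 0.28 47 0.111 ; 
0.67 0.12 179 0.113 ; 0.67 0.15 123 0.116 ; 0.67 0.17 52 0.117 ; 0.67 0.2 51 0.114 ; 0.67 0.24 49 0.114 ; 0.67 0.28 43 0.114 ; 
0.69 0.12 183 0.115 ; 0.69 0.15 130 0.121 ; 0.69 0.17 51 0.12 ; 0.69 0.2 49 0.12 ; 0.69 0.24 52 0.12 ; 0.69 0.28 46 0.119 ;
```

Run:
```python
import numpy as np
from go import delta
r=np.load("rack.npy"); c,s=np.cos(r[2]),np.sin(r[2]); x,y=-.002,.001
p=[r[0]+c*x-s*y,r[1]+s*x+c*y,.185]; print(p); print(*delta(p,r[2]))
```

```text
[np.float64(0.48913680932437703), np.float64(0.14413844362325912), 0.185]
[ -0.9591 -31.9155  11.3227] -176.84701599343566 3.1529840065643384
```

Emit:
step_arm(
  deltas=[
    [-0.9,-1.5,0.5,0,1],
    [-0.9,-5,1.8,0,1],
    [-0.9,-8.5,3,0,1],
    [-0.9,-12,4.2,0,1],
    [-0.9,-15.5,5.5,0,1],
    [-0.9,-19,6.7,1,1],
    [-0.9,-22.5,8,2,1],
    [-0.9,-26,9.2,3,1],
    [-0.9,-29.5,10.5,3.2,1],
    [-0.9,-31.9,11.3,3.2,1],
  ],
)

```text
t: 10.77
eef_pos: [0.4881, 0.1462, 0.1834]
ee_rot: [0.33, 1.57, -3.029]
force: [0.6, 0.2, -1.0]
width: 0.0089
```

Emit:
step_arm(
  deltas=[
    [0,0,0,0,1],
    [0.5,0,0,0,1],
    [1.5,0,0,0,1],
    [2.5,0,0,0,1],
    [3.5,0,0,0,1],
    [4,0,0,0,1],
    [4,0,0,0,1],
    [4,0,0,0,1],
    [4,0,0,0,1],
    [4,0,0,0,1],
  ],
)

```text
t: 11.6
eef_pos: [0.4897, 0.1439, 0.1444]
ee_rot: [-2.379, 1.57, 0.545]
force: [0.0, 0.9, -1.5]
width: 0.0089
```

```bash
python3 go.py .48914 .14414 .145 -.2171;python3 snap.py 9 280,90,380,190 200,150,300,240
```

```text
t 11.6 pos [0.4897 0.1439 0.1444] q [ 0.6712  0.1478 -0.447   0.0001 -0.9751 -0.8893] 
F [ 0.0352  0.8664 -1.4892] M [ 0.0354 -0.0199 -0.0658] w 0.00889702501090266
axes x,y,z: [ 0.0008  0.0005 -1.    ] [-0.2163 -0.9763 -0.0007] [-0.9763  0.2163 -0.0007] jaw yaw deg 167.50892146652782
[-0.0557 -0.01    0.06  ] 179.94786119921486 -0.05213880078514421
```

View pics/side9z.png

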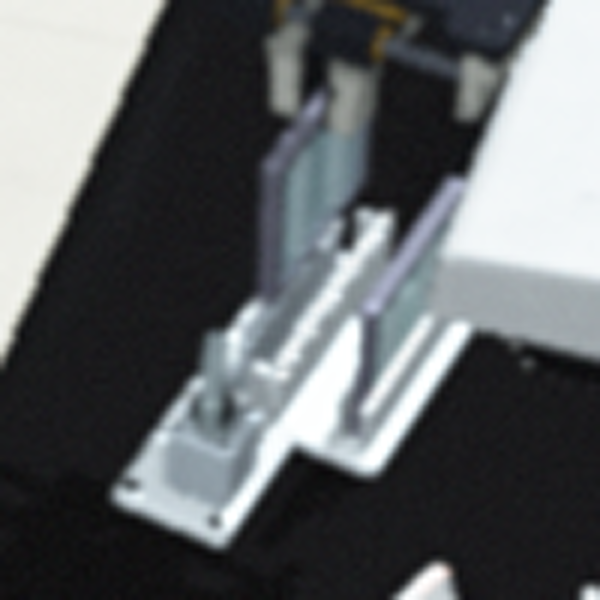

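View pics/top9z.png

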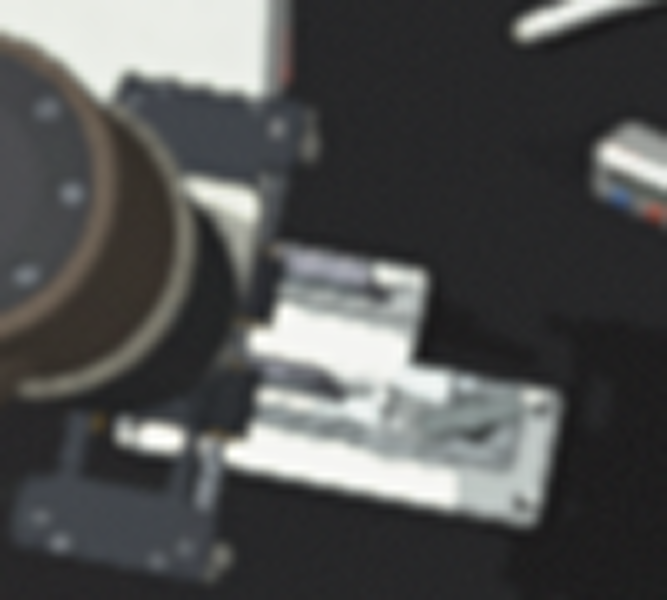

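```bash
cat > cmp.py <<'E'
import sys
from h import *
r=np.load("rack.npy"); ex=np.array([np.cos(r[2]),np.sin(r[2])]);ey=np.array([-ex[1],ex[0]])
tag=sys.argv[1]; zmin=float(sys.argv[2])
for n in("side"+tag,"top"+tag):
    P=cloud(load(n)).reshape(-1,3); P=P[~np.isnan(P[:,2])]; d=P[:,:2]-r[:2]; a=d@ex;b=d@ey
    for nm,c,z0,z1 in (("held",-.002,zmin,zmin+.085),("fixed",.05,.06,.099)):
        m=(abs(a-c)<.018)&(b>-.07)&(b<.07)&(P[:,2]>z0)&(P[:,2]<z1)
        A,B,Z=a[m]*1000,b[m]*1000,P[m,2]*1000
        e=B<-42
        print(n,nm,m.sum(),"b pct1,3,97,99",np.round(np.percentile(B,[.5,2,98,99.5]),1),"a med/min/max",np.round(np.percentile(A,[2,50,98]),1),"end face a",np.round(np.percentile(A[e],[5,50,95]),1) if e.any() else "", "z",np.round(np.percentile(Z,[1,99])))
        # bins
        print("   ",[(int(lo),round(float(np.median(A[(B>lo)&(B<lo+10)])),1)) for lo in range(-50,50,10) if ((B>lo)&(B<lo+10)).sum()>4])
E
python3 cmp.py 9 .08
python3 - <<'E'
import cv2,numpy as np
from h import *
f=load("side9"); im=f["pixels"][:,:,::-1][100:175,310:365]
cv2.imwrite("pics/c9.png",cv2.resize(im,None,fx=8,fy=8,interpolation=cv2.INTER_CUBIC))
f=load("top9"); im=f["pixels"][:,:,::-1][180:215,230:275]
cv2.imwrite("pics/c9t.png",cv2.resize(im,None,fx=14,fy=14,interpolation=cv2.INTER_CUBIC))
E
```

```text
side9 held 354 b pct1,3,97,99 [-51.8 -51.4  42.5  49.3] a med/min/max [-10.7   2.7   7.5] end face a [-4.1  0.8  4.4] z [ 80. 165.]
    [(-50, 1.9), (-40, 2.8), (-30, 2.4), (-20, 2.8), (-10, 2.6), (0, 2.9), (10, 2.9), (20, 3.1), (30, 3.0), (40, 1.9)]
side9 fixed 219 b pct1,3,97,99 [-53.6 -52.5  64.9  66.6] a med/min/max [46.7 54.8 67. ] end face a [47.9 52.9 56.3] z [62. 99.]
    [(-50, 54.0), (-40, 54.8), (-30, 55.0), (-20, 55.0), (-10, 55.1), (0, 61.3), (10, 53.4), (20, 53.2), (30, 52.1), (40, 55.3)]
top9 held 52 b pct1,3,97,99 [-49.6 -49.6 -14.8 -12.8] a med/min/max [-6.9 -5.5  2.7] end face a [-6.3 -3.6  1.5] z [ 81. 164.]
    [(-50, -3.6), (-40, -5.9), (-30, -5.6), (-20, -5.9)]
top9 fixed 40 b pct1,3,97,99 [-50.6 -50.6 -10.7 -10.4] a med/min/max [46.1 48.9 55.2] end face a [46.7 49.7 54.2] z [61. 99.]
    [(-50, 48.3), (-40, 48.2), (-30, 48.0), (-20, 49.9)]
```

View pics/c9.png

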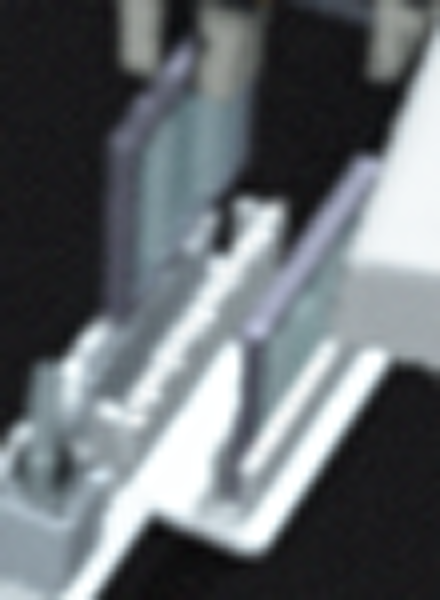

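View pics/c9t.png

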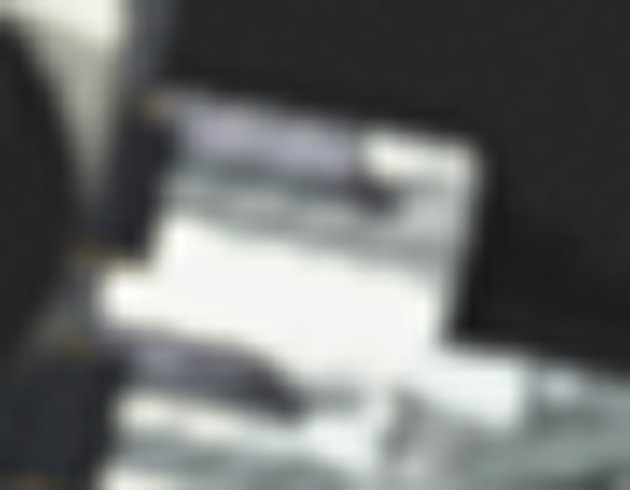

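Emit:
step_arm(
  deltas=[
    [0.4,0.1,0,0,1],
    [1,0.1,0,0,1],
    [1.6,0.1,0,0,1],
    [2.2,0.1,0,0,1],
    [2.8,0.1,0,0,1],
    [3.4,0.1,0,0,1],
    [4,0.1,0,0,1],
    [4.6,0.1,0,0,1],
    [5.1,0.1,0,0,1],
    [5.4,0.1,0,0,1],
  ],
)

```text
t: 12.53
eef_pos: [0.4888, 0.1427, 0.0891]
ee_rot: [0.794, 1.57, -2.565]
force: [0.6, -0.0, -1.8]
width: 0.0088
```

```bash
python3 go.py;python3 snap.py 10 280,90,380,190 200,150,300,240
```

```text
t 12.5333 pos [0.4888 0.1427 0.0891] q [ 0.6702  0.2108 -0.5168 -0.0001 -0.8441 -0.888 ] 
F [ 0.6077 -0.0261 -1.8462] M [ 0.0771 -0.0656  0.0308] w 0.008801115217061319
axes x,y,z: [-0.0007 -0.0005 -1.    ] [-0.2161 -0.9764  0.0006] [-0.9764  0.2161  0.0006] jaw yaw deg 167.51875809124996
```

View pics/side10z.png

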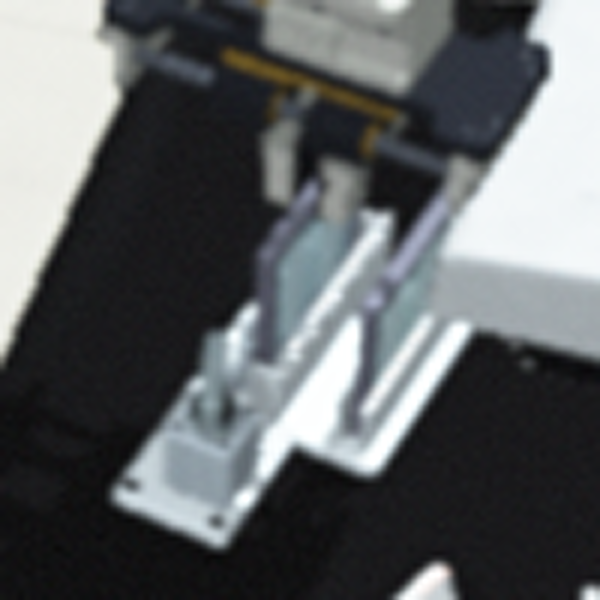

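```bash
python3 - <<'E'
from h import *
r=np.load("rack.npy"); ex=np.array([np.cos(r[2]),np.sin(r[2])]);ey=np.array([-ex[1],ex[0]])
C=cloud(load("side10"))
for v in range(112,128,1):
    print(v,"|".join("%4.0f,%4.0f,%4.0f"%tuple(1000*np.array([(C[v,u,:2]-r[:2])@ex,(C[v,u,:2]-r[:2])@ey,C[v,u,2]])) for u in range(350,364,2)))
E
python3 cmp.py 10 .03 | grep held
```

```text
112  -19, 171,  -3|  70, -41, 208|  75, -39, 209|  80, -37, 210|  84, -34, 209|  88, -31, 209|  93, -30, 210
113  -17, 165,  -2|  70, -40, 204|  76, -40, 207|  82, -42, 210|  86, -39, 210|  90, -34, 208|  93, -29, 206
114  -14, 160,  -1|  71, -41, 202|  76, -39, 202|  82, -41, 206|  87, -40, 208|  91, -38, 208|  93, -27, 201
115   61, -29, 184|  -6, 157,   1|  76, -40, 199|  83, -42, 205|  87, -39, 204|  91, -36, 204|  91, -19, 190
116   61, -28, 180|  66, -26, 180|  70, -23, 180|  83, -42, 201|  89, -43, 205|  92, -38, 202|  86,  -7, 174
117   63, -33, 181|  69, -33, 184|  73, -29, 182|  83, -41, 197| nan, nan, nan|  92, -36, 197|  63,  62, 103
118   -6, 143,  -0|  69, -34, 181|  73, -30, 179|  82, -39, 191|  88, -40, 195|  91, -33, 190|  64,  60, 100
119   -4, 139,  -1|   3, 140,   2|  78, -40, 187|  83, -40, 189|  89, -42, 193|  85, -16, 169|  65,  56, 101
120   -2, 136,  -1|   4, 136,   1|  78, -41, 183|  84, -41, 186|  84, -28, 176|  63,  48, 102|  68,  51, 103
121    0, 130,   0|   6, 134,  -0|  78, -39, 179|  84, -42, 184|  85, -30, 174|  65,  43, 103|  69,  48, 101
122    2, 
[... 214 characters left out ...]
 5, 119,  -1|  48,  25,  99|  79, -41, 170|  84, -39, 171|  64,  31, 101|  70,  33, 103|  74,  36, 102
125   46,  17, 100|  51,  20, 100|  53,  29,  94|  84, -38, 166|  66,  28, 101|  72,  28, 104|  76,  34, 101
126   47,  15,  99|  52,  17, 100|  53,  32,  88|  61,  26,  96|  67,  25, 100|  73,  26, 102|  77,  30, 101
127   48,  13,  98|  54,  14,  99|  52,  33,  82|  63,  22,  96|  71,  17, 105|  74,  24, 101|  80,  24, 103
side10 held 493 b pct1,3,97,99 [-63.  -61.8  55.8  59. ] a med/min/max [-13.6   2.5  14.9] end face a [-11.9   1.1  14.2] z [ 30. 113.]
top10 held 152 b pct1,3,97,99 [-69.  -62.  -12.3  -8.8] a med/min/max [-16.6  -2.3  12.9] end face a [-15.9  -0.7  11.8] z [ 33. 112.]
```

Emit:
step_arm(
  deltas=[
    [0.2,0,0,0,1],
    [0.4,0,0,0,1],
    [0.6,0,0,0,1],
    [0.7,0,0,0,1],
    [0.8,0,0,0,1],
    [0.85,0,0,0,1],
    [0.9,0,0,0,1],
    [0.95,0,0,0,1],
    [1.0,0,0,0,1],
    [1.0,0,0,0,1],
  ],
  squeeze=8,
)

```text
t: 13.47
eef_pos: [0.4891, 0.1429, 0.0799]
ee_rot: [0.989, 1.571, -2.371]
force: [-0.0, 0.1, -0.7]
width: 0.0086
```

Emit:
step_arm(
  deltas=[
    [0.05,0,0,0,1],
    [0.1,0,0,0,1],
    [0.15,0,0,0,1],
    [0.2,0,0,0,1],
    [0.2,0,0,0,1],
    [0.25,0,0,0,1],
    [0.25,0,0,0,1],
    [0.3,0,0,0,1],
    [0.3,0,0,0,1],
    [0.3,0,0,0,1],
  ],
)

```text
t: 14.3
eef_pos: [0.4903, 0.143, 0.0787]
ee_rot: [-2.81, 1.568, 0.115]
force: [-1.9, -3.2, 12.1]
width: 0.0087
```

```bash
python3 go.py;python3 snap.py 11 280,90,380,190 200,150,300,240
python3 - <<'E'
from h import *
r=np.load("rack.npy"); ex=np.array([np.cos(r[2]),np.sin(r[2])]);ey=np.array([-ex[1],ex[0]])
P=cloud(load("side11")).reshape(-1,3); P=P[~np.isnan(P[:,2])]; d=P[:,:2]-r[:2]; a=d@ex;b=d@ey
for c in(-.001,.052):
    for lo,hi in ((-.05,-.04),(-.04,-.03),(-.03,-.02),(-.02,-.012)):
        m=(abs(a-c)<.012)&(b>lo)&(b<hi)&(P[:,2]>.06)&(P[:,2]<.13); print(c,lo,m.sum(),np.round(1000*np.sort(P[m,2])[::-1][:12:2]))
E
```

```text
t 14.3 pos [0.4903 0.143  0.0787] q [ 0.6698  0.2246 -0.529   0.0018 -0.815  -0.888 ] 
F [-1.8517 -3.2008 12.0948] M [-0.8771  0.5513  0.023 ] w 0.00872411719005752
axes x,y,z: [ 0.0025  0.0003 -1.    ] [-0.2152 -0.9766 -0.0008] [-0.9766  0.2152 -0.0024] jaw yaw deg 167.57164868559656
-0.001 -0.05 26 [102.  99.  98.  96.  94.  91.]
-0.001 -0.04 21 [101. 100.  99.  97.  95.  92.]
-0.001 -0.03 22 [102. 100.  99.  98.  96.  93.]
-0.001 -0.02 22 [130. 105. 102. 100.  99.  97.]
0.052 -0.05 28 [102. 100.  98.  97.  97.  95.]
0.052 -0.04 21 [101.  99.  99.  98.  97.  85.]
0.052 -0.03 20 [101. 100.  99.  95.  94.  86.]
0.052 -0.02 17 [102. 100.  98.  97.  96.  88.]
```

Emit:
step_arm(
  deltas=[
    [-0.1,0,0,0,1],
    [-0.15,0,0,0,1],
    [-0.15,0,0,0,0.85],
    [-0.15,0,0,0,0.8],
    [-0.15,0,0,0,0.75],
    [-0.15,0,0,0,0.7],
    [-0.15,0,0,0,0.7],
    [-0.15,0,0,0,0.7],
    [-0.15,0,0,0,0.7],
    [-0.15,0,0,0,0.7],
  ],
)

```text
t: 15.23
eef_pos: [0.4891, 0.1429, 0.0784]
ee_rot: [1.119, 1.571, -2.24]
force: [0.2, 0.7, 0.1]
width: 0.0263
```

```bash
python3 go.py;python3 snap.py 12 280,90,380,190 200,150,300,240
```

```text
t 15.2333 pos [0.4891 0.1429 0.0784] q [ 0.6702  0.2246 -0.529   0.     -0.8173 -0.888 ] 
F [0.1522 0.7094 0.1178] M [ 0.0933 -0.0539 -0.0031] w 0.026289002723457
axes x,y,z: [-0. -0. -1.] [-0.216  -0.9764  0.    ] [-0.9764  0.216   0.    ] jaw yaw deg 167.52406170424175
```

View pics/side12z.png

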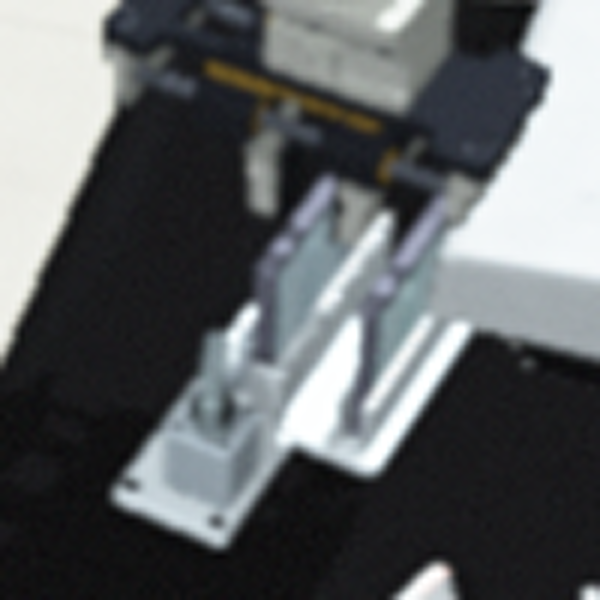

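Emit:
step_arm(
  deltas=[
    [-1,0,0,0,0.7],
    [-3,0,0,0,0.7],
    [-6,0,0,0,0.7],
    [-9,0,0,0,0.7],
    [-9,2,0.5,-5,0.6],
    [-9,4.5,1,-10,0.55],
    [-9,7,1,-15,0.55],
    [-9,9,1,-21,0.55],
    [-9,10,1,-26,0.55],
    [-9,10,1,-29,0.55],
  ],
)

```text
t: 16.17
eef_pos: [0.457, 0.0457, 0.1695]
ee_rot: [-2.934, 1.57, 0.5]
force: [-0.4, -0.1, -0.6]
width: 0.0393
```

```bash
python3 go.py .468 .039 .09 3.434;python3 snap.py 13 280,90,380,190 200,150,300,240
```

```text
t 16.1667 pos [0.457  0.0457 0.1695] q [ 0.5305  0.0348 -0.5117  0.     -1.0235 -0.2387] 
F [-0.3922 -0.0668 -0.5835] M [ 0.0694 -0.008  -0.0183] w 0.039341684456807614
axes x,y,z: [ 0.0007  0.0004 -1.    ] [ 0.2877 -0.9577 -0.0002] [-0.9577 -0.2877 -0.0007] jaw yaw deg -163.28002388583195
[ 7.9471  0.9597 -0.8544] -0.03372425201688167 179.9662757479831
```

View pics/side13z.png

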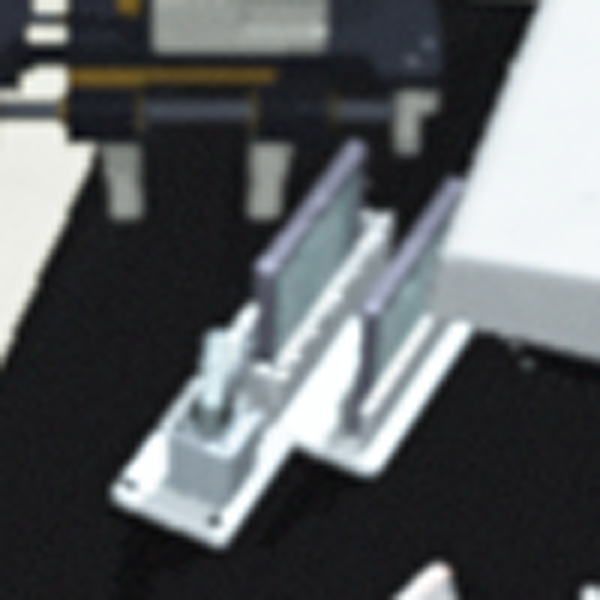

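View pics/top13z.png

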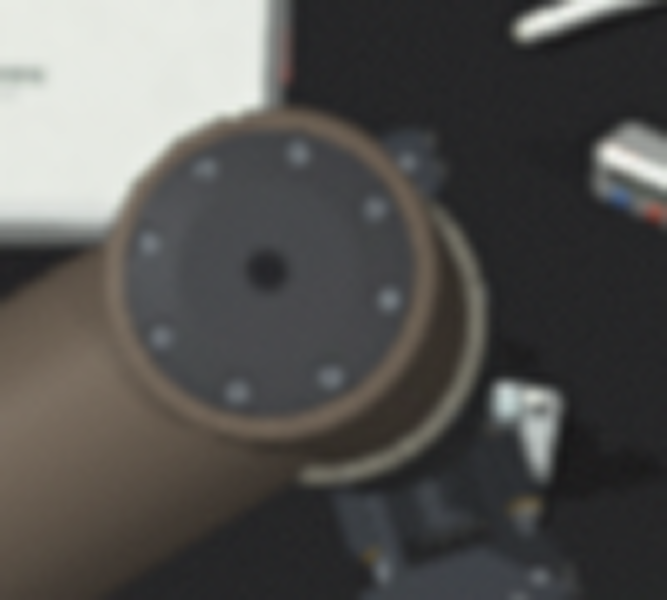

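Run:
```python
from h import *
ims=[]
for n in ("side0","side9","side12","side13"):
    im=load(n)["pixels"][:,:,::-1][138:175,298:328]; ims.append(cv2.resize(im,None,fx=6.5,fy=10,interpolation=cv2.INTER_CUBIC))
cv2.imwrite("pics/w.png",np.hstack(ims))
```

```text
(no output)
```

View pics/w.png

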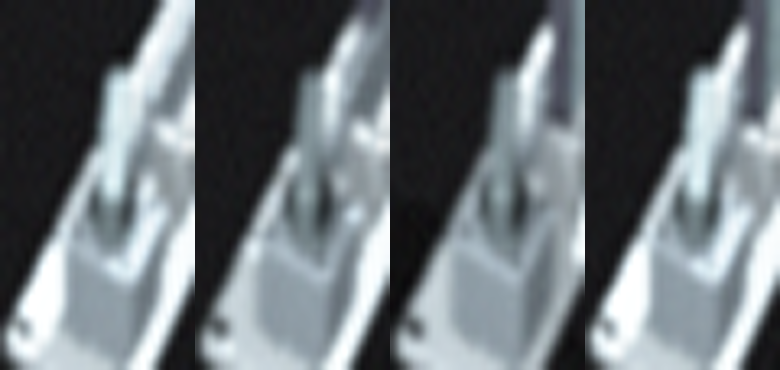

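Emit:
step_arm(
  deltas=[
    [0,0.5,-0.5,0,0.5],
    [1,0.96,-0.85,0,0.5],
    [3,0.96,-0.85,0,0.5],
    [5.5,0.96,-0.85,0,0.5],
    [7.5,0.96,-0.85,0,0.5],
    [7.9,0.96,-0.85,0,0.5],
    [7.9,0.96,-0.85,0,0.5],
    [7.9,0.96,-0.85,0,0.5],
    [7.9,0.96,-0.85,0,0.5],
    [7.9,0.96,-0.85,0,0.5],
  ],
)

```text
t: 17.1
eef_pos: [0.4695, 0.041, 0.0906]
ee_rot: [-3.033, 1.569, 0.397]
force: [-0.3, -0.2, 0.8]
width: 0.0444
```

```bash
python3 go.py .468 .039 .05 3.434;python3 snap.py 14 280,90,380,190 200,150,300,240
```

```text
t 17.1 pos [0.4695 0.041  0.0906] q [ 0.5065  0.1472 -0.596   0.0003 -0.8255 -0.2182] 
F [-0.2824 -0.1748  0.7803] M [ 0.054  -0.0482 -0.0456] w 0.04437350175099816
axes x,y,z: [ 0.0019  0.0008 -1.    ] [ 0.2845 -0.9587 -0.0002] [-0.9587 -0.2845 -0.002 ] jaw yaw deg -163.47266193276832
[4.0569 0.1507 0.2068] -0.2263431555586705 179.77365684444132
```

View pics/side14z.png

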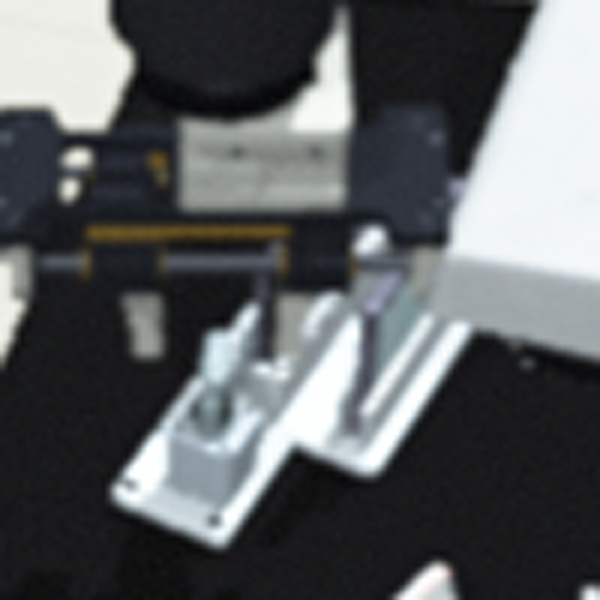

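Emit:
step_arm(
  deltas=[
    [0.5,0.1,0.15,0,0.5],
    [1.2,0.1,0.15,0,0.5],
    [2,0.1,0.15,0,0.5],
    [2.8,0.1,0.15,0,0.5],
    [3.4,0.1,0.15,0,0.5],
    [3.8,0.1,0.15,0,0.5],
    [4,0.1,0.15,0,0.5],
    [4,0.1,0.15,0,0.5],
    [4,0.1,0.15,0,0.5],
    [4,0.1,0.15,0,0.5],
  ],
)

```text
t: 18.03
eef_pos: [0.4677, 0.0393, 0.0497]
ee_rot: [-3.095, 1.57, 0.335]
force: [0.1, 0.5, -0.3]
width: 0.044
```

```bash
python3 go.py .468 .039 .05 3.434;python3 snap.py 15 280,90,380,190 200,150,300,240
python3 - <<'E'
from h import *
im=load("side15")["pixels"][:,:,::-1][135:180,290:350]; cv2.imwrite("pics/c15.png",cv2.resize(im,None,fx=12,fy=12,interpolation=cv2.INTER_CUBIC))
E
```

```text
t 18.0333 pos [0.4677 0.0393 0.0497] q [ 0.505   0.2049 -0.6458  0.0001 -0.7197 -0.2166] 
F [ 0.0786  0.5428 -0.3412] M [ 0.0913 -0.0296  0.0589] w 0.044021162022178734
axes x,y,z: [ 0.0004  0.0001 -1.    ] [ 0.2845 -0.9587 -0.    ] [-0.9587 -0.2845 -0.0004] jaw yaw deg -163.47316982756988
[-0.0307  0.0415 -0.0228] -0.22687620977214581 179.77312379022786
```

View pics/c15.png

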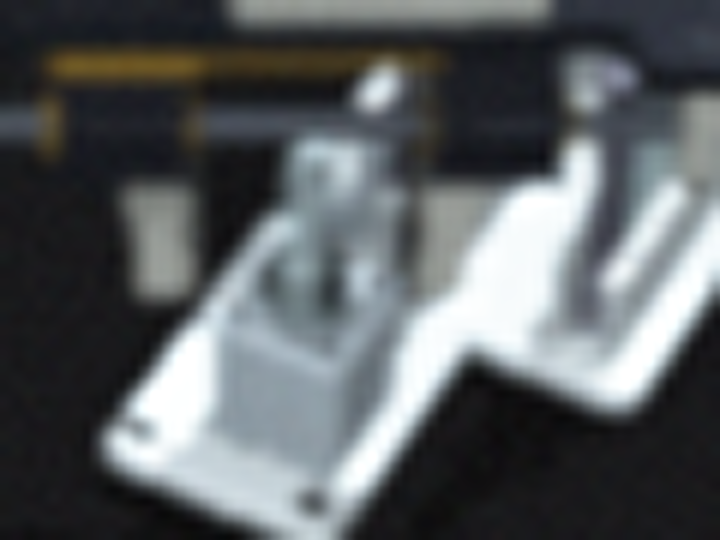

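Emit:
step_arm(
  deltas=[
    [0,0,0,0,0.6],
    [0,0,0,0,0.7],
    [0,0,0,0,0.8],
    [0,0,0,0,0.85],
    [0,0,0,0,0.9],
    [0,0,0,0,1],
    [0,0,0,0,1],
    [0,0,0,0,1],
    [0,0,0,0,1],
    [0,0,0,0,1],
  ],
  squeeze=20,
)

```text
t: 18.97
eef_pos: [0.4682, 0.0396, 0.0497]
ee_rot: [-3.01, 1.569, 0.42]
force: [4.1, 2.1, -2.0]
width: 0.011
```

```bash
python3 go.py .468 .039 .05 3.434;python3 snap.py 16 280,90,380,190 200,150,300,240
python3 - <<'E'
from h import *
im=load("side16")["pixels"][:,:,::-1][135:180,290:350]; cv2.imwrite("pics/c16.png",cv2.resize(im,None,fx=12,fy=12,interpolation=cv2.INTER_CUBIC))
E
```

```text
t 18.9667 pos [0.4682 0.0396 0.0497] q [ 0.505   0.2052 -0.6455  0.0002 -0.7186 -0.2166] 
F [ 4.1437  2.0899 -1.9995] M [ 0.7326 -1.5959 -0.0053] w 0.011035722655845721
axes x,y,z: [ 0.0013  0.0006 -1.    ] [ 0.2846 -0.9586 -0.0002] [-0.9586 -0.2846 -0.0014] jaw yaw deg -163.46462630210382
[-0.0349  0.0552  0.0369] -0.21831753846565402 179.78168246153436
```

View pics/c16.png

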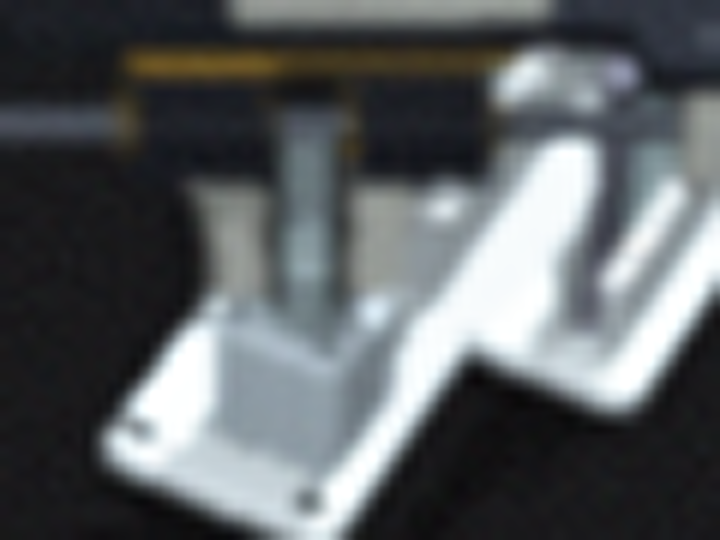

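Emit:
step_arm(
  deltas=[
    [0,0,-0.1,3,1],
    [0,0,-0.1,9,1],
    [0,0,-0.1,15,1],
    [0,0,-0.1,21,1],
    [0,0,-0.1,27,1],
    [0,0,-0.1,33,1],
    [0,0,-0.1,39,1],
    [0,0,-0.1,45,1],
    [0,0,-0.1,51,1],
    [0,0,-0.1,57,1],
  ],
)

```text
t: 19.9
eef_pos: [0.4691, 0.0395, 0.0497]
ee_rot: [-2.48, 1.57, -0.05]
force: [5.9, -1.1, -4.0]
width: 0.011
```

```bash
python3 go.py
```

```text
t 19.9 pos [0.4691 0.0395 0.0497] q [ 0.5042  0.2067 -0.6436  0.0009 -0.7195 -1.216 ] 
F [ 5.9464 -1.1448 -4.0452] M [-0.4308 -2.4894  0.1265] w 0.011014399023356367
axes x,y,z: [ 0.0012 -0.0001 -1.    ] [-0.6527 -0.7576 -0.0007] [-0.7576  0.6527 -0.0009] jaw yaw deg 139.25491507250769
```

Emit:
step_arm(
  deltas=[
    [0,-0.07,-0.08,4,1],
    [0,-0.07,-0.08,10,1],
    [0,-0.07,-0.08,16,1],
    [0,-0.07,-0.08,22,1],
    [0,-0.07,-0.08,28,1],
    [0,-0.07,-0.08,34,1],
    [0,-0.07,-0.08,40,1],
    [0,-0.07,-0.08,46,1],
    [0,-0.07,-0.08,50,1],
    [0,-0.07,-0.08,54,1],
  ],
)

```text
t: 20.73
eef_pos: [0.4694, 0.0387, 0.0497]
ee_rot: [3.026, 1.569, -1.768]
force: [5.4, -4.2, 0.8]
width: 0.0109
```

```bash
python3 go.py; python3 snap.py 17 280,90,380,190 200,150,300,240
```

```text
t 20.7333 pos [0.4694 0.0387 0.0497] q [ 0.5025  0.208  -0.6421  0.0015 -0.7215 -2.1559] 
F [ 5.362  -4.2196  0.8313] M [-1.6189 -1.9049  0.1219] w 0.010854237251241943
axes x,y,z: [-0.0003 -0.0013 -1.    ] [-0.9967  0.0814  0.0001] [ 0.0814  0.9967 -0.0013] jaw yaw deg 85.33325059472381
```

View pics/side17z.png

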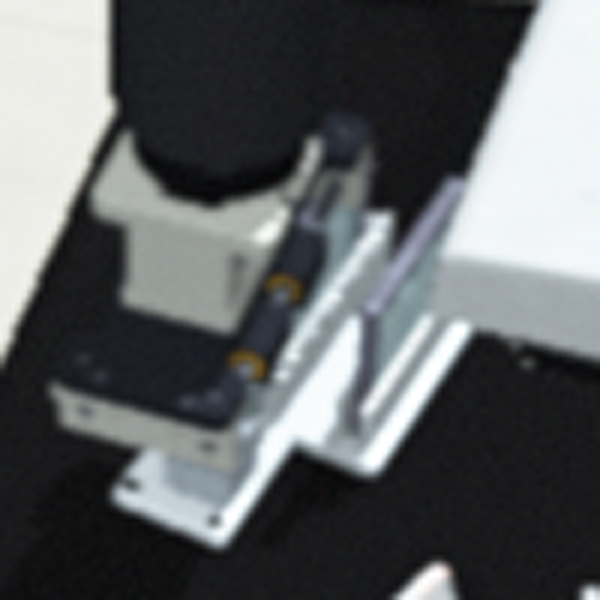

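Emit:
step_arm(
  deltas=[
    [0,-0.1,-0.1,2,1],
    [0,-0.1,-0.1,4,1],
    [0,-0.1,-0.1,5,1],
    [0,-0.1,-0.1,6,1],
    [0,-0.1,-0.1,7,1],
    [0,-0.1,-0.1,8,1],
    [0,-0.1,-0.1,9,1],
    [0,-0.1,-0.1,10,1],
    [0,-0.1,-0.1,10,1],
    [0,-0.1,-0.1,10,1],
  ],
)

```text
t: 21.67
eef_pos: [0.4696, 0.0384, 0.0496]
ee_rot: [2.108, 1.57, -2.856]
force: [-2.3, 3.6, 4.8]
width: 0.0114
```

```bash
python3 go.py
```

```text
t 21.6667 pos [0.4696 0.0384 0.0496] q [ 0.5006  0.2087 -0.6404 -0.0004 -0.7228 -2.3233] 
F [-2.3007  3.615   4.7889] M [1.3359 0.6843 0.5036] w 0.011412822485711972
axes x,y,z: [-0.0011 -0.0003 -1.    ] [-0.9684  0.2495  0.001 ] [ 0.2495  0.9684 -0.0006] jaw yaw deg 75.55258987897217
```

Emit:
step_arm(
  deltas=[
    [0,0,0,1,1],
    [0,0,0,2,1],
    [0,0,0,2,1],
    [0,0,0,2,1],
    [0,0,0,2,1],
    [0,0,0,2,1],
    [0,0,0,2,1],
    [0,0,0,2,1],
    [0,0,0,2,1],
    [0,0,0,2,1],
  ],
  squeeze=30,
)

```text
t: 22.5
eef_pos: [0.4697, 0.0384, 0.0496]
ee_rot: [2.26, 1.57, -2.739]
force: [-3.5, 2.5, 6.3]
width: 0.0114
```

```bash
python3 go.py;  python3 snap.py 18 280,90,380,190 200,150,300,240
python3 - <<'E'
from h import *
im=load("side18")["pixels"][:,:,::-1][105:180,295:355]; cv2.imwrite("pics/c18.png",cv2.resize(im,None,fx=8,fy=8,interpolation=cv2.INTER_CUBIC))
E
```

```text
t 22.5 pos [0.4697 0.0384 0.0496] q [ 0.5005  0.2089 -0.6404 -0.0002 -0.7226 -2.3573] 
F [-3.4669  2.5339  6.2902] M [1.3831 0.8751 0.7435] w 0.011401064940882688
axes x,y,z: [-0.001  -0.0004 -1.    ] [-0.9593  0.2822  0.0008] [ 0.2822  0.9593 -0.0007] jaw yaw deg 73.60679848940632
```

View pics/c18.png

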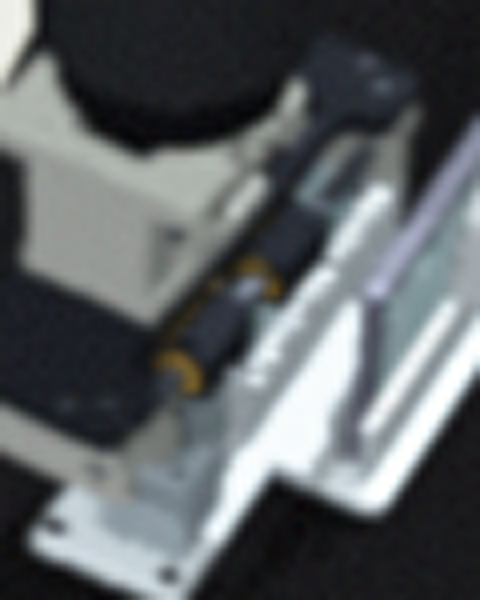

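View pics/top18z.png

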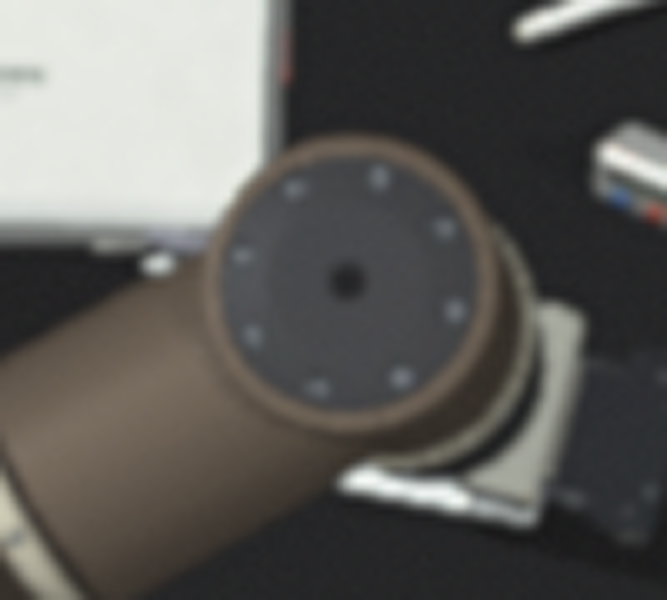

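Emit:
step_arm(
  deltas=[
    [0,0,0,-3,1],
    [0,0,0,-9,1],
    [0,0,0,-15,1],
    [0,0,0,-21,1],
    [0,0,0,-27,1],
    [0,0,0,-33,1],
    [0,0,0,-39,1],
    [0,0,0,-45,1],
    [0,0,0,-51,1],
    [0,0,0,-55,1],
  ],
  squeeze=20,
)

```text
t: 23.43
eef_pos: [0.4698, 0.0395, 0.0496]
ee_rot: [-0.386, 1.569, 1.862]
force: [-6.6, 11.2, 6.9]
width: 0.011
```

Emit:
step_arm(
  deltas=[
    [0,0,0,-6,1],
    [0,0,0,-12,1],
    [0,0,0,-18,1],
    [0,0,0,-24,1],
    [0,0,0,-30,1],
    [0,0,0,-35,1],
    [0,0,0,-38,1],
    [0,0,0,-40,1],
    [0,0,0,-40,1],
    [0,0,0,-40,1],
  ],
)

```text
t: 24.27
eef_pos: [0.4689, 0.04, 0.0496]
ee_rot: [-0.715, 1.568, 2.226]
force: [-11.2, 16.5, 12.2]
width: 0.0107
```

```bash
python3 go.py;  python3 snap.py 19 280,90,380,190 200,150,300,240; python3 cmp.py 19 .06
python3 - <<'E'
from h import *
im=load("side19")["pixels"][:,:,::-1][105:180,295:360]; cv2.imwrite("pics/c19.png",cv2.resize(im,None,fx=8,fy=8,interpolation=cv2.INTER_CUBIC))
E
```

```text
t 24.2667 pos [0.4689 0.04   0.0496] q [ 0.5024  0.2081 -0.6398 -0.0041 -0.7233 -0.7   ] 
F [-11.1672  16.5266  12.1529] M [6.224  4.1237 0.0458] w 0.010659040168589293
axes x,y,z: [-0.0017  0.0022 -1.    ] [-0.1993 -0.9799 -0.0018] [-0.9799  0.1993  0.0021] jaw yaw deg 168.5041451009039
side19 held 34 b pct1,3,97,99 [24.2 25.  46.  46.4] a med/min/max [1.2 4.7 6.3] end face a  z [ 63. 103.]
    [(20, 4.9), (30, 4.4), (40, 4.6)]
side19 fixed 80 b pct1,3,97,99 [ 0.1  4.  67.6 68.8] a med/min/max [44.7 54.6 66.8] end face a  z [76. 99.]
    [(0, 57.6), (10, 53.3), (20, 53.1), (30, 57.0), (40, 56.2)]Traceback (most recent call last):
  File "cmp.py", line 11, in <module>
    print(n,nm,m.sum(),"b pct1,3,97,99",np.round(np.percentile(B,[.5,2,98,99.5]),1),"a med/min/max",np.round(np.percentile(A,[2,50,98]),1),"end face a",np.round(np.percentile(A[e],[5,50,95]),1) if e.any() else "", "z",np.round(np.percentile(Z,[1,99])))
                                                 ~~~~~~~~~~~~~^^^^^^^^^^^^^^^^^^
    return _quantile_unchecked(
        a, q, axis, out, overwrite_input, method, keepdims, weights)
    return _ureduce(a,
                    func=_quantile_ureduce_func,
    ...<5 lines>...
                    overwrite_input=overwrite_input,
                    method=method)
    r = func(a, **kwargs)
    result = _quantile(arr,
                       quantiles=q,
    ...<2 lines>...
                       out=out,
                       weights=wgt)
    slices_having_nans = np.isnan(arr[-1, ...])
                                  ~~~^^^^^^^^^
IndexError: index -1 is out of bounds for axis 0 with size 0
```

View pics/c19.png

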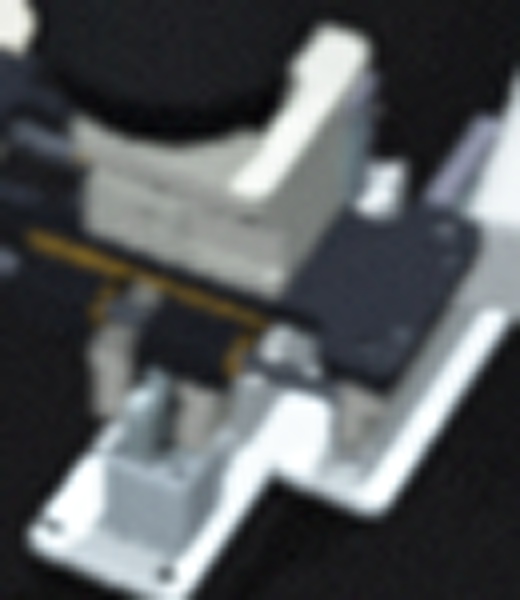

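View pics/top19z.png

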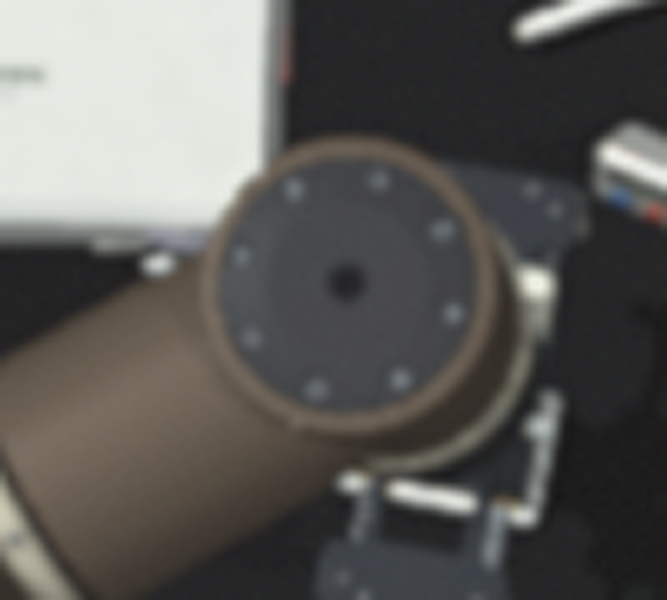

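Emit:
step_arm(
  deltas=[
    [0,-0.02,0.03,0,1],
    [0,-0.04,0.06,0,1],
    [0,-0.07,0.09,0,1],
    [0,-0.1,0.12,0,1],
    [0,-0.1,0.12,0,1],
    [0,-0.1,0.12,0,1],
    [0,-0.1,0.12,0,1],
    [0,-0.1,0.12,0,1],
    [0,-0.1,0.12,0,1],
    [0,-0.1,0.12,0,1],
  ],
)

```text
t: 25.2
eef_pos: [0.4689, 0.0401, 0.0496]
ee_rot: [-0.671, 1.57, 2.27]
force: [-2.3, 7.8, 6.4]
width: 0.0114
```

```bash
python3 go.py
```

```text
t 25.2 pos [0.4689 0.0401 0.0496] q [ 0.5044  0.2075 -0.6418 -0.0014 -0.7217 -0.7038] 
F [-2.289   7.7632  6.3571] M [ 2.6125  1.3061 -0.0102] w 0.01137039248364099
axes x,y,z: [-0.0006  0.0007 -1.    ] [-0.1991 -0.98   -0.0006] [-0.98    0.1991  0.0007] jaw yaw deg 168.51619863828085
```

```bash
python3 snap.py 20 200,80,400,330 180,140,440,260
python3 - <<'E'
from h import *
r=np.load("rack.npy"); ex=np.array([np.cos(r[2]),np.sin(r[2])]);ey=np.array([-ex[1],ex[0]])
P=cloud(load("side20")).reshape(-1,3); P=P[~np.isnan(P[:,2])]; d=P[:,:2]-r[:2]; a=d@ex;b=d@ey
m=(abs(a)<.015)&(b>0)&(b<.06)&(P[:,2]>.055)&(P[:,2]<.115)
for z in range(60,110,10):
    q=m&(abs(P[:,2]-z/1000)<.005); print(z,q.sum(),np.round(1000*np.median(a[q]),1) if q.any() else "", np.round(1000*b[q].max(),1) if q.any() else "")
E
```

```text
60 9 5.1 47.5
70 8 5.0 46.4
80 8 5.2 42.7
90 8 4.8 45.1
100 8 4.6 43.1
```

View pics/side20z.png

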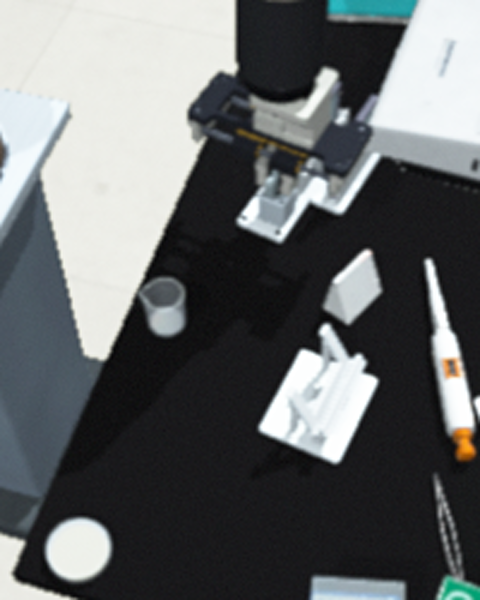

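```bash
python3 -c "
from station import *
print(job_done())"; python3 go.py
```

```text
the job is handed in; nothing more can be done
None
the job is handed in; nothing more can be done
```

I moved the cassette from the drain stand to the clamp slot, seated the thumbscrew and backed it off a quarter turn. I handed the job in at about 25 s of the 61 s, with the wings still gripped. No verdict was reported.

**What I did**
- The moves could not tilt the tool, so I pinched the cassette's upper edge with a vertical gripper. I drew it 16 mm along its own tilt to clear the lip, and it swung upright in the pads.
- I lowered it into the slot until I felt the floor (about 12 N), eased off and opened the fingers.
- I gripped the wings at about 2.08 rad open and turned clockwise until the torque rose from 0.12 to 0.74 N m at the stop. I then backed off about 95° of tool rotation from that overshoot.

**Last checks**
- **Cassette:** it stands upright in the slot with its top at about 100 mm, level with the fixed cassette. Its faces are vertical in the depth image.
- **Thumbscrew:** the jaw angle puts it at about 1.57–1.59 rad, with almost no torque left on it (about 0.01 N m). This angle is inferred from the jaws and my fitted rack direction, because the gripper hid the wings. The wings may sit a degree or two off the pads.
- **Grip:** 20 N, with the opening at 11 mm.
- **Bystanders:** the timer, beaker and dish look unmoved in the last picture; I did not measure them.

**What failed or disagreed**
- The first two pinches closed on nothing. In the cameras the fingertips stood about 30 mm higher than the reported TCP height and stated tip length imply, so I corrected for that offset from then on.
- A sideways load of about 20 N built up on the wings during the back-off. I eased it to about 8 N sideways and 6 N upward, and that load remained at hand-in.

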